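# Hang the roller bracket on the rack and bed the thick roller in it

### The job

Hook the bare metal cradle bracket into the two slots of the rack's middle upright and press it down until it is fully home. Then take the thick rubber roller (not the slim one) and lay it lengthwise in the middle of the bracket's cradle, lowering it until it rests in both saddles before you let go, not dropping it. Leave the slim roller and the other things on the bench where they are.

Things in the scene. Friction and masses are not known exactly. Their poses are not given: they have to be found in the camera images.
- bracket_arm (a point): Bare metal cradle bracket, 0.35 kg, standing loose on its flat underside. Point: middle of its arm, 30 mm above the underside. x towards back plate and claws, z up. Arm: flat bar 12 mm thick (y), 44 tall, from x=-44 to +75. V saddles across it at x=-30 and +30 (6 thick, 48 wide, tops 60 mm above underside); pinch the arm between them from its y sides.
- bracket_cradle (a point): On the bracket, over the arm's middle, 69 mm above the underside: where the thick roller's centre lies when it rests in both V saddles (120 degree V's, notch bottoms 46 mm above the underside). Bracket axes: the roller lies along x.
- bracket_back (a point): On the bracket: bottom centre of the back plate's rear face, 80 mm in x from the arm's middle, at underside height. Bracket axes. Back plate 44 mm wide, 95 tall, 5 thick.
- bracket_claw (a point): On the bracket: where the upper claw's tongue leaves the rear face, at its underside, 75 mm above the bracket's underside; a like claw 50 mm lower. Each claw is 8 mm thick (y): a tongue 10 mm tall reaching 13 mm behind the rear face, whose last 6 mm also drops 10 mm below the tongue as a lip. Bracket axes.
- rack_seat (a point): On the front face of the fixed rack's middle upright (blue-grey, 50 mm wide), 85 mm above the bench: bracket_back comes here, axes matching, when fully home. x into the rack, z up. Two slots 18 mm wide, 30 tall, lower edges 25 and 75 mm above; front plate 5 mm, hollow behind. Claws enter with the bracket 10 to 20 mm above home, then drop; tongues rest on the lower edges.
- rack_rail (a point): Middle of the rack's overhead front rail: 24 mm deep, 35 tall, full width of the rack (440 mm), underside 300 mm above the bench, 63 mm in front of the upright's face. Rack axes. A gripper pointing straight down at the hung bracket hits it: lean the tool about 30 degrees, its upper part towards the robot. End uprights 210 mm to each side.
- roller_center (a point): Centre, on the axis, of the thick rubber roller: body 40 mm in diameter, 90 long, 16 mm steel stubs 10 mm beyond each end, 0.3 to 0.55 kg. x along the roller. Lies in a fixed wooden chock, centre 47 mm above the bench; the chock's two V blocks (12 thick, 48 wide, 38 tall) stand 32 mm to each side of the middle (roller up to 4 mm off), clear between for fingers.
- slim_roller_center (a point): Centre of the slim rubber roller, 26 mm in diameter and otherwise like the thick one, lying in a like chock, centre 39 mm above the bench. Leave it.
- spray_can: Bystander: upright metal can 52 mm in diameter, 150 mm tall; origin under its centre.
- tape_roll: Bystander: roll of brown tape lying flat, 100 mm in diameter, 45 mm tall; origin under its centre.
- part_box: Bystander: small closed cardboard box 70 x 110 x 50 mm; origin under its centre.
- spanner: Bystander: steel spanner 160 mm long lying flat; x along it.
- bearing: Bystander: steel bearing ring lying flat, 64 mm in diameter, 18 tall; origin under its centre.
- pen_cup: Bystander: grey cup 72 mm in diameter, 100 tall; origin under its centre.
Things that resemble listed ones, but are neither listed nor needed, are in the scene too. What is shaped like the part that bears bracket_arm but blue is not meant. Leave any pink or yellow look-alike of the part that bears roller_center alone.

How it is judged:
By the outcome, as a careful person would: the job done as asked, in the order asked, and still so for the second after the job is handed in, with the robot touching nothing.
It also fails if it takes over 61 s, if anything falls off the work surface, if the arm or the gripper's body presses on something with over 40 N, if the wrist force passes 120 N, or if a joint passes its speed limit or range.

### The arm

A 7-joint arm with a two-finger parallel gripper is mounted at the origin on the work surface. World frame = base frame: x ahead of the robot, y to its left, z up, the work surface at z = 0. Lengths are in m, angles in rad, forces in N, time in s.
With the tool pointing down it reaches from about 0.4 to 0.85 m from the base axis. Payload 10.4 kg.
Tool frame: the origin (TCP) lies at the very end of the fingers, on their centre line; the grasp point (between the pads) lies 19 mm behind it; z points along the fingers, y is the direction in which the jaws open and shut (so a half turn about z gives the same grasp; the last joint's range is limited). The gripper opens to 87 mm and grips with 3 to 60 N. Pads are 19 mm wide; open, the fingers measure 117 mm over their backs; the gripper's body (75 mm by 190 mm) begins 51 mm behind the grasp point.
Start: joints at [1.315, 0.332, -0.065, 1.46, 0.022, 1.35, -0.088], TCP at [0.144, -0.608, 0.223] pointing down, gripper open.
Joint ranges: [-2.6, 2.6], [-0.5, 2.12], [-1.47, 1.34], [0.16, 2.42], [-1.27, 4.41], [0.06, 2.06], [-2.6, 2.6]. Speed limits (rad/s): [2.22, 2.22, 2.79, 2.79, 3.14, 3.14, 3.14].

### API

Orientations are given as a unit quaternion [x, y, z, w].
In Python, from bench import read_state, camera, close_job, recognise, masks_of gives the robot as it stands.
- The arm moves only by the tool play_rows, never from a script. Its argument "moves" is a list of rows, each a list of 3 entries, a list of its own where there are three numbers: the shift along the tool's x, y, z in cm, then the turn, a rotation vector about the tool's x, y, z in rad, then the finger opening in cm, from 0 to 8.7. In form: [[[dx, dy, dz], [ax, ay, az], jaw], ...]. A call has 1 to 8 rows; each row is the pose to reach, as a shift and turn from the pose commanded when the call began, along the tool's axes at that moment; what a row does not reach only later rows make up. A row lasts 1/8 s, in which the tool goes at most 62.5 mm and 10.7 degrees, less where a joint would pass 70% of its speed; a pose out of reach is approached as far as the arm can. A call with a gripper value outside its range is refused whole. The fingers move at their own pace and stop on an object; "grip_force" is the grip in N (left out, the last holds). Time passes only in rows, so rows that repeat a pose let the fingers close. It gives the time, the measured TCP pose, the force and the opening at its end, in the units of the state.
- read_state(): the state, without advancing time (a new reading comes with each control period).
- camera(name): name is "scene" or "top" or "wrist"; returns a dict with "frame" (384x512x3 uint8, red, green, blue), "intrinsics" (3x3 intrinsics, pixels), "camera_from_world" (4x4, takes a point from world to camera coordinates). Camera axes: x right, y down, z forward; pixel columns grow to the right and rows downward; lengths in m; the calibration is good to about 2 mm. A picture is of the moment at which its call begins. There is no depth.
- close_job(): hands the job in, once; it reports no verdict.
Trained networks look in a picture, given as the dict that the camera call returned (one of the last four; its "shot" number tells which), for a name from the list of things; names that differ only in an ending like _2 or _b are one class to them, and where a whole thing is asked for, a point or a joint stands for the part that bears it (a point fixed in the world has none). Each returns a list of dicts, best first, with "conf" (0 to 1); they miss things now and then, are a little off and sometimes report something else, mostly with a low value. They report only what shows in the picture. A call takes as long as a camera call. They do not tell look-alikes from the thing itself.
- recognise(picture, query): "at" ([column, row] in pixels, amid what is visible of it).
- masks_of(picture, query): "region" (384x512 bool, what is visible of it) and "at" ([column, row] in pixels, amid what is visible of it).
The state is a dict: "time": time; "joint_positions": joint angles; "joint_vel": joint speeds; "joint_torque": joint torques, N m; "ee_pos": TCP position; "eef_rot": TCP orientation; "ft_force": force on the tool from outside, world axes, zero at the start; "torque": the same for the moment, N m; "width": finger opening in m.
Only numpy, scipy, OpenCV 4.12 (cv2) and the standard library are available. Lean on these libraries where they do the work, as an engineer would, in place of code of your own. Each camera call takes 0.05 s, during which the arm holds its last target.

## Working session

There is one attempt and no reset: what is moved stays moved. The work goes in short steps, Python scripts to look and compute and a tool call to move; the robot and the scene stay as the last step left them, time stands still between calls to the robot, and variables do not carry over. Pictures are saved under pics/ and viewed, and the job is handed in when it is done.

Besides the shell and the picture viewer there is one more tool, called by a JSON object that holds its "fn" and its "kwargs". play_rows: Moves the arm, as the interface text tells. Its arguments: {"type":"object","properties":{"moves":{"type":"array","items":{"type":"array"}},"grip_force":{"type":"number"}},"required":["moves"]}

```bash
ls; mkdir -p pics
cat > h.py <<'E'
from bench import *
import cv2,numpy as np
def save(p,n): cv2.imwrite(f'pics/{n}.png',p['frame'][:,:,::-1])
E
python3 - <<'E'
from h import *
import pickle
s=read_state();print({k:np.round(v,3) for k,v in s.items()})
for n in ['scene','top','wrist']:
    p=camera(n);save(p,n+'0');pickle.dump(p,open(n+'0.pkl','wb'));print(n,p['intrinsics'].tolist(),np.round(p['camera_from_world'],3).tolist())
    for q in ['bracket_arm','bracket_cradle','bracket_back','bracket_claw','rack_seat','rack_rail','roller_center','slim_roller_center']:
        print(q,[(round(d['conf'],2),np.round(d['at']).tolist()) for d in recognise(p,q)])
E
```

```text
pics
{'time': np.float64(0.0), 'joint_positions': array([ 1.315,  0.333, -0.065,  1.461,  0.022,  1.35 , -0.088]), 'joint_vel': array([ 0.001, -0.001, -0.001,  0.   ,  0.001,  0.001,  0.001]), 'joint_torque': array([-0.0000e+00, -6.2325e+01,  2.4000e-02, -3.8989e+01, -6.1000e-02,
        4.0000e-02,  0.0000e+00]), 'ee_pos': array([ 0.144, -0.608,  0.222]), 'eef_rot': array([ 0.993,  0.116, -0.   , -0.001]), 'ft_force': array([-0.658, -0.603,  0.023]), 'torque': array([0.007, 0.006, 0.055]), 'width': np.float64(0.087)}
scene [[431.89123882525706, 0.0, 257.32574743145403], [0.0, 431.89123882525706, 189.6248190217441], [0.0, 0.0, 1.0]] [[-0.393, 0.919, -0.016, 0.191], [0.54, 0.217, -0.813, -0.103], [-0.744, -0.328, -0.582, 1.911], [0.0, 0.0, 0.0, 1.0]]
bracket_arm [(0.84, [328.0, 241.0]), (0.65, [362.0, 326.0])]
bracket_cradle [(0.86, [328.0, 242.0]), (0.66, [363.0, 323.0]), (0.45, [396.0, 237.0])]
bracket_back [(0.98, [361.0, 325.0]), (0.76, [322.0, 244.0]), (0.47, [271.0, 217.0])]
bracket_claw [(0.72, [364.0, 323.0]), (0.55, [328.0, 245.0]), (0.31, [109.0, 208.0])]
rack_seat [(0.79, [
[... 630 characters left out ...]
72, [115.0, 123.0]), (0.61, [168.0, 199.0])]
bracket_claw [(0.75, [168.0, 198.0]), (0.73, [115.0, 124.0])]
rack_seat [(0.63, [221.0, 127.0])]
rack_rail [(0.93, [218.0, 127.0]), (0.23, [233.0, 249.0])]
roller_center [(0.89, [374.0, 229.0]), (0.83, [344.0, 201.0]), (0.54, [350.0, 161.0])]
slim_roller_center [(0.57, [297.0, 206.0])]
wrist [[294.36034903170076, 0.0, 257.38373255847296], [0.0, 294.36034903170076, 193.67084715497126], [0.0, 0.0, 1.0]] [[0.231, -0.973, 0.001, -0.628], [-0.939, -0.223, 0.262, -0.033], [-0.254, -0.061, -0.965, 0.389], [0.0, 0.0, 0.0, 1.0]]
bracket_arm []
bracket_cradle []
bracket_back []
bracket_claw []
rack_seat []
rack_rail []
roller_center []
slim_roller_center []
```

Run:
```python
import cv2
for n in ['scene0','top0']:
    i=cv2.imread(f'pics/{n}.png'); cv2.imwrite(f'pics/{n}b.png',cv2.resize(i,(800,600),interpolation=cv2.INTER_CUBIC))
```

```text
(no output)
```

View pics/scene0b.png

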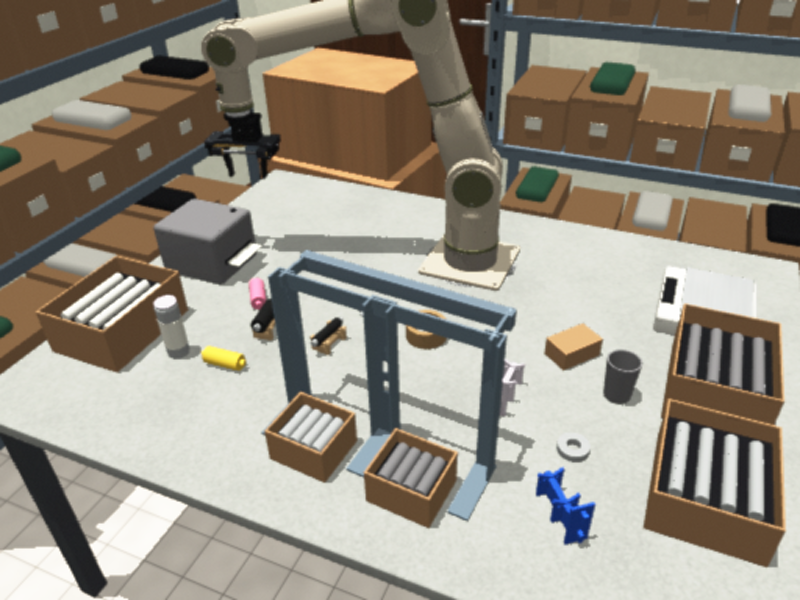

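View pics/top0b.png

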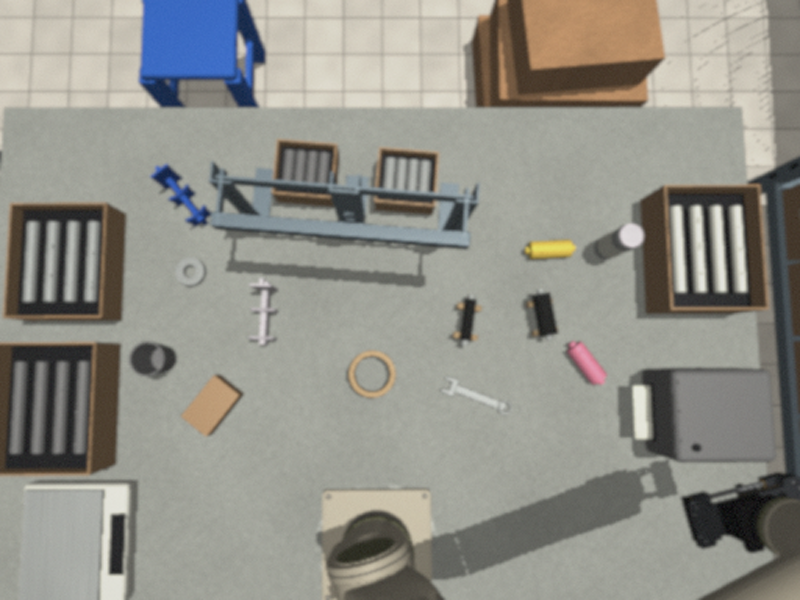

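```bash
cat >> h.py <<'E'
import pickle
from scipy.spatial.transform import Rotation as R
def ray(p,px):
    T=p['camera_from_world'];K=p['intrinsics'];d=np.linalg.inv(K)@[px[0],px[1],1.];Rm=T[:3,:3]
    return -Rm.T@T[:3,3], Rm.T@d
def onz(p,px,z):
    c,d=ray(p,px);return c+d*(z-c[2])/d[2]
def proj(p,X):
    X=np.atleast_2d(X);T=p['camera_from_world'];c=X@T[:3,:3].T+T[:3,3];u=c@p['intrinsics'].T;return u[:,:2]/u[:,2:]
def tri(obs):
    A=np.zeros((3,3));b=np.zeros(3)
    for p,px in obs:
        c,d=ray(p,px);d=d/np.linalg.norm(d);M=np.eye(3)-np.outer(d,d);A+=M;b+=M@c
    return np.linalg.solve(A,b)
def toolmove(pos,rot,st=None,cmd=None):
    """shift(cm) and rotvec in tool axes from current pose to world target"""
    st=st or read_state();R0=R.from_quat(st['eef_rot']) 
    d=R0.inv().apply(np.array(pos)-st['ee_pos'])*100
    return np.round(d,2),np.round((R0.inv()*rot).as_rotvec(),3)
E
python3 - <<'E'
from h import *
t,s,w=[pickle.load(open(n+'0.pkl','rb')) for n in('top','scene','wrist')]
f=lambda x,y:(x*.64,y*.64)
for n,px,z in [('brk top',f(262,283),.05),('brk bot',f(263,342),.05),('thick',f(543,314),.047),('slim',f(467,320),.039),('yellow',f(550,250),.02),('pink',f(586,362),.02),('railL',f(215,222),.335),('railR',f(467,240),.335),('blue',f(180,195),.03),('can',f(605,247),0),('tape',f(372,374),.04),('spanner',f(475,395),0)]:
    print(n,np.round(onz(t,px,z),3))
st=read_state();R0=R.from_quat(st['eef_rot'])
T=w['camera_from_world'];c=-T[:3,:3].T@T[:3,3]
print('cam in tool',R0.inv().apply(c-st['ee_pos']));print(R0.inv().as_matrix()@T[:3,:3].T)
E
```

```text
brk top [0.555 0.243 0.05 ]
brk bot [0.429 0.239 0.05 ]
thick [ 0.486 -0.359  0.047]
slim [ 0.474 -0.196  0.039]
yellow [ 0.63  -0.386  0.02 ]
pink [ 0.383 -0.456  0.02 ]
railL [0.623 0.268 0.335]
railR [ 0.591 -0.157  0.335]
blue [0.753 0.431 0.03 ]
can [ 0.64  -0.516  0.   ]
tape [0.36  0.008 0.04 ]
spanner [ 0.312 -0.216  0.   ]
cam in tool [ 0.07027542  0.00239735 -0.16202628]
[[ 4.94584945e-04 -9.65168268e-01 -2.61629451e-01]
 [ 9.99999347e-01  2.07738158e-04  1.12404143e-03]
 [-1.03053870e-03 -2.61629836e-01  9.65167740e-01]]
```

{"fn": "play_rows", "kwargs": {"moves": [[[32, -16, -9], [0, 0, -2.8], 8.7], [[32, -16, -9], [0, 0, -2.8], 8.7], [[32, -16, -9], [0, 0, -2.8], 8.7], [[32, -16, -9], [0, 0, -2.8], 8.7], [[32, -16, -9], [0, 0, -2.8], 8.7], [[32, -16, -9], [0, 0, -2.8], 8.7], [[32, -16, -9], [0, 0, -2.8], 8.7], [[32, -16, -9], [0, 0, -2.8], 8.7]]}}

```text
time: 2.35
ee_pos: [0.4193, -0.378, 0.3128]
eef_rot: [0.645, 0.765, -0.0, 0.0]
ft_force: [-0.8, -0.5, -0.5]
width: 0.0872
```

Run:
```python
from h import *
p=camera('wrist');save(p,'w1');pickle.dump(p,open('w1.pkl','wb'));print(np.round(read_state()['joint_positions'],3))
for q in ['roller_center']:
  for d in masks_of(p,q): print(q,round(d['conf'],2),np.round(d['at']),d['region'].sum())
```

```text
[ 1.027  0.196 -0.438  1.458  0.083  1.506  0.77 ]
roller_center 0.92 [224. 207.] 1539
roller_center 0.84 [388. 188.] 1644
roller_center 0.58 [306. 162.] 1804
```

View pics/w1.png

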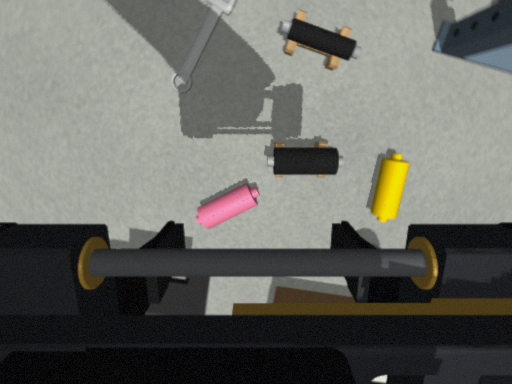

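{"fn": "play_rows", "kwargs": {"moves": [[[57, 18, -3], [0, 0, -1.3], 8.7], [[57, 18, -3], [0, 0, -1.3], 8.7], [[57, 18, -3], [0, 0, -1.3], 8.7], [[57, 18, -3], [0, 0, -1.3], 8.7], [[57, 18, -3], [0, 0, -1.3], 8.7], [[57, 18, -3], [0, 0, -1.3], 8.7], [[57, 18, -3], [0, 0, -1.3], 8.7], [[57, 18, -3], [0, 0, -1.3], 8.7]]}}

```text
time: 3.45
ee_pos: [0.4903, 0.1172, 0.3381]
eef_rot: [0.056, 0.998, -0.0, 0.001]
ft_force: [0.5, -0.2, -0.2]
width: 0.0867
```

Run:
```python
from h import *
p=camera('wrist');save(p,'w2');pickle.dump(p,open('w2.pkl','wb'));s=read_state();print(np.round(s['joint_positions'],3),s['ee_pos'],s['eef_rot'])
```

```text
[ 0.551  0.103 -0.949  1.535  0.081  1.543  1.068] [0.48934467 0.12614999 0.33856964] [5.28952601e-02 9.98598254e-01 1.65918660e-03 9.30779384e-04]
```

View pics/w2.png

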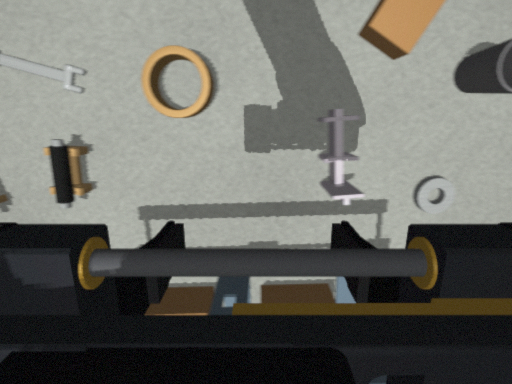

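{"fn": "play_rows", "kwargs": {"moves": [[[-2, 12, 8], [0, 0, 0], 8.7], [[-2, 12, 8], [0, 0, 0], 8.7], [[-2, 12, 8], [0, 0, 0], 8.7], [[-2, 12, 8], [0, 0, 0], 8.7]]}}

```text
time: 4.0
ee_pos: [0.5225, 0.2337, 0.2565]
eef_rot: [0.055, 0.998, 0.0, -0.001]
ft_force: [0.1, -0.4, 0.1]
width: 0.0864
```

Run:
```python
from h import *
p=camera('wrist');save(p,'w3');pickle.dump(p,open('w3.pkl','wb'));s=read_state();print(np.round(s['joint_positions'],3),s['ee_pos'],s['eef_rot'])
cv2.imwrite('pics/w3c.png',cv2.resize(p['frame'][0:240,150:450,::-1],None,fx=2.5,fy=2.5,interpolation=cv2.INTER_CUBIC))
p=pickle.load(open('w2.pkl','rb'))
cv2.imwrite('pics/w2c.png',cv2.resize(p['frame'][90:220,260:440,::-1],None,fx=4,fy=4,interpolation=cv2.INTER_CUBIC))
```

```text
[ 0.288  0.345 -0.982  1.512  0.287  1.439  0.755] [0.52306169 0.23257353 0.2574411 ] [ 5.55842633e-02  9.98453913e-01 -6.29838402e-05 -4.11030366e-04]
```

View pics/w3c.png

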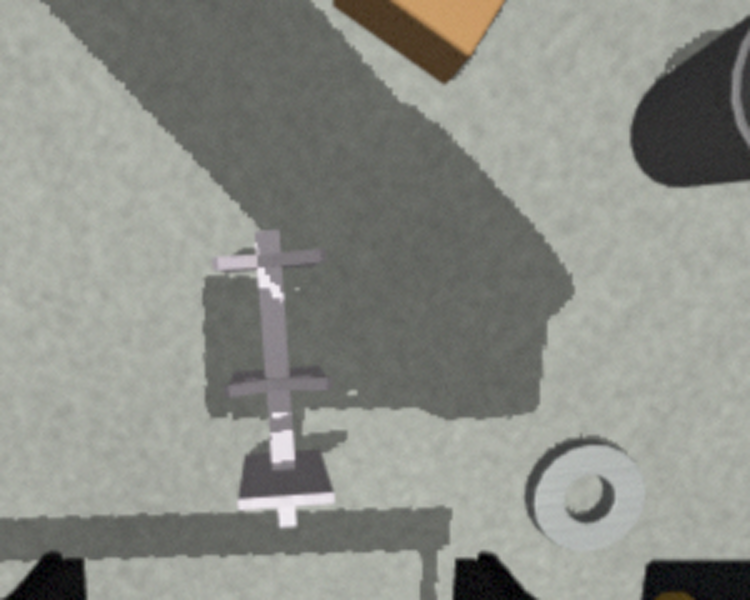

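View pics/w2c.png

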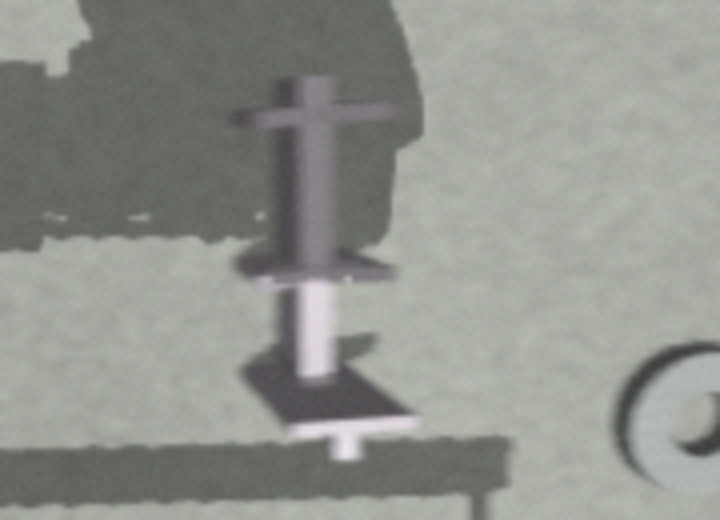

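```bash
cat > fit.py <<'E'
from h import *
from scipy.optimize import least_squares
a=pickle.load(open('w3.pkl','rb'));b=pickle.load(open('w2.pkl','rb'))
O=[]
def A(m,c):O.append((a,m,(c[0]/2.5+150-.3,c[1]/2.5-.3)))
def B(m,c):O.append((b,m,(c[0]/4+260-.4,c[1]/4+90-.4)))
A((80,-22,95),(240,510));A((80,22,95),(335,503));A((75,-22,95),(239,499));A((75,22,95),(333,492))
A((93,0,85),(288.5,526));A((-30,-24,60),(217,264));A((-30,24,60),(322,257));A((30,-24,60),(229,387));A((30,24,60),(327,381))
A((-44,-6,44),(256,233));A((-44,6,44),(279,231))
B((80,-22,95),(293,436));B((80,22,95),(415,427));B((93,0,85),(346,461));B((-30,-24,60),(237,119));B((-30,24,60),(397,111));B((30,24,60),(396,271))
B((-44,-6,44),(300,78));B((-44,6,44),(332,76))
def res(v):
    r=[]
    for p,m,c in O:
        X=R.from_euler('z',v[3]).apply(np.array(m)/1000)+v[:3]
        r.append(proj(p,X)[0]-c)
    return np.array(r).ravel()
s=least_squares(res,[.5,.24,0,0],loss='soft_l1')
print(s.x,np.degrees(s.x[3]));print(np.round(s.fun.reshape(-1,2) if 0 else res(s.x).reshape(-1,2),1))
J=s.jac
E
python3 fit.py
```

```text
[ 0.46828998  0.23937954  0.00162143 -0.03561222] -2.040429854768958
[[-0.  -0. ]
 [ 0.4  0. ]
 [-0.   0.2]
 [ 1.   0.2]
 [ 0.3  0.3]
 [ 0.7 -0.7]
 [-0.1 -1.1]
 [ 0.4  1.6]
 [ 0.7  1.1]
 [-0.2 -1.1]
 [ 0.6 -1.1]
 [-0.9  0.6]
 [-0.4  0.6]
 [-0.7 -0.1]
 [ 5.   0.2]
 [-1.6 -0.4]
 [-1.8  1. ]
 [-1.1 -0.4]
 [-1.  -0.5]]
```

{"fn": "play_rows", "kwargs": {"moves": [[[10, -16, -4], [0, -0.52, 0], 8.7], [[10, -16, -4], [0, -0.52, 0], 8.7], [[10, -16, -4], [0, -0.52, 0], 8.7], [[10, -16, -4], [0, -0.52, 0], 8.7], [[10, -16, -4], [0, -0.52, 0], 8.7]]}}

```text
time: 4.68
ee_pos: [0.4242, 0.1068, 0.2988]
eef_rot: [0.056, 0.973, -0.023, 0.225]
ft_force: [0.1, 0.1, 1.1]
width: 0.0872
```

Run:
```python
from h import *
p=camera('wrist');save(p,'w4');pickle.dump(p,open('w4.pkl','wb'));s=read_state();print(np.round(s['joint_positions'],3),s['ee_pos'],s['eef_rot'])
for q in ['rack_seat','rack_rail']:
    print(q,[(round(d['conf'],2),np.round(d['at'],1).tolist()) for d in recognise(p,q)])
```

```text
[ 0.161 -0.465 -0.534  2.082 -0.008  1.066  1.092] [0.4239487  0.10938743 0.29897006] [ 0.0531005   0.9727536  -0.02265461  0.2245385 ]
rack_seat [(0.55, [247.0, 237.8])]
rack_rail [(0.56, [247.7, 239.1])]
```

View pics/w4.png

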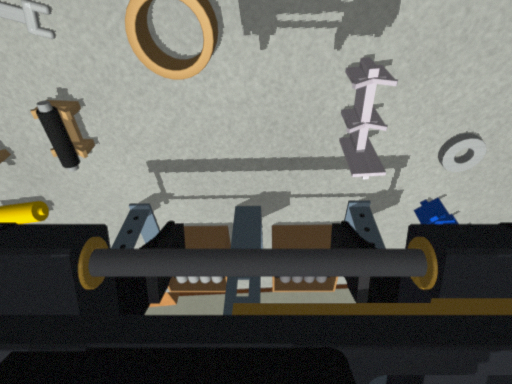

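Run:
```python
import cv2
i=cv2.imread('pics/top0.png')[95:165,125:315];cv2.imwrite('pics/tc.png',cv2.resize(i,None,fx=4.2,fy=4.2,interpolation=cv2.INTER_CUBIC))
i=cv2.imread('pics/scene0.png')[155:320,165:335];cv2.imwrite('pics/sc.png',cv2.resize(i,None,fx=3.6,fy=3.6,interpolation=cv2.INTER_CUBIC))
```

```text
(no output)
```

View pics/tc.png

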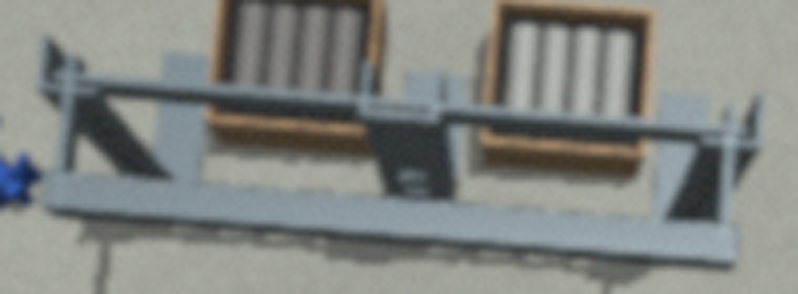

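View pics/sc.png

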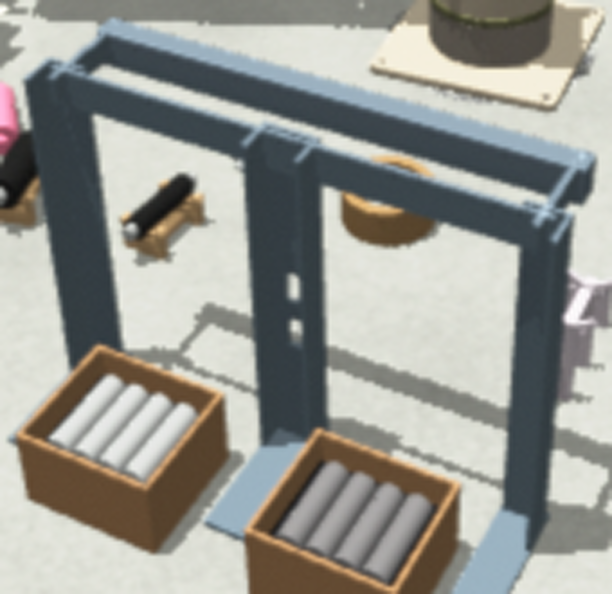

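```bash
cat > rackfit.py <<'E'
from h import *
from scipy.optimize import least_squares
t=pickle.load(open('top0.pkl','rb'));s=pickle.load(open('scene0.pkl','rb'))
O=[]
def A(m,c):O.append((t,m,((c[0]+.5)/4.2+125-.5,(c[1]+.5)/4.2+95-.5)))
def B(m,c):O.append((s,m,((c[0]+.5)/3.6+165-.5,(c[1]+.5)/3.6+155-.5)))
A((-51,220,250),(55,172));A((-75,220,250),(47,201));A((-75,-220,250),(735,255));A((-51,-220,250),(737,226))
A((-75,220,215),(50,211));A((-75,-220,215),(733,267))
B((5,9,105),(300,273));B((0,9,75),(300,300));B((5,9,55),(302,319));B((0,9,25),(302,345))
B((-51,-220,250),(100,38));B((-51,220,250),(578,180))
def mk(v,m):return R.from_euler('z',v[3]).apply(np.array(m)/1000)+v[:3]
def res(v):return np.array([proj(p,mk(v,m))[0]-c for p,m,c in O]).ravel()
for sel in (range(0,6),range(6,12),range(12)):
    f=lambda v:res(v).reshape(-1,2)[list(sel)].ravel()
    q=least_squares(f,[.67,.06,.085,-.07],loss='soft_l1');print(np.round(q.x,4));print(np.round(f(q.x).reshape(-1,2),1).tolist())
E
python3 rackfit.py
```

```text
[ 0.681   0.0516  0.07   -0.0848]
[[-1.0, -1.6], [-0.1, 0.3], [0.3, 0.7], [0.4, -1.2], [2.7, 0.7], [-1.1, 0.2]]
[ 0.6508  0.0355  0.0585 -0.1013]
[[-0.1, 1.4], [1.0, 0.3], [-0.2, 0.8], [0.9, -0.3], [-0.0, -1.0], [-1.9, -0.9]]
[ 0.6778  0.049   0.0831 -0.0905]
[[-1.5, -2.1], [-0.6, -0.1], [1.8, 1.4], [1.9, -0.6], [2.2, 0.3], [0.3, 0.9], [0.1, 1.9], [1.2, 0.9], [0.0, 1.6], [1.1, 0.6], [-2.1, -2.3], [1.0, -1.9]]
```

Run:
```python
from h import *
l=np.radians(28)
z=np.array([np.sin(l),0,-np.cos(l)]);x=np.array([0,1.,0]);y=np.cross(z,x)
print(toolmove([.46,-.06,.26],R.from_matrix(np.c_[x,y,z])))
```

```text
(array([ -3.03, -16.7 ,   5.96]), array([-0.083,  0.018,  1.481]))
```

{"fn": "play_rows", "kwargs": {"moves": [[[-3, -16.7, 6], [-0.08, 0.02, 1.48], 8.7], [[-3, -16.7, 6], [-0.08, 0.02, 1.48], 8.7], [[-3, -16.7, 6], [-0.08, 0.02, 1.48], 8.7], [[-3, -16.7, 6], [-0.08, 0.02, 1.48], 8.7], [[-3, -16.7, 6], [-0.08, 0.02, 1.48], 8.7], [[-3, -16.7, 6], [-0.08, 0.02, 1.48], 8.7], [[-3, -16.7, 6], [-0.08, 0.02, 1.48], 8.7], [[-3, -16.7, 6], [-0.08, 0.02, 1.48], 8.7]]}}

```text
time: 5.82
ee_pos: [0.4608, -0.0622, 0.258]
eef_rot: [0.69, 0.683, 0.169, 0.169]
ft_force: [-0.6, 0.5, -0.4]
width: 0.0871
```

Run:
```python
from h import *
p=camera('wrist');save(p,'w5');pickle.dump(p,open('w5.pkl','wb'));s=read_state();print(np.round(s['joint_positions'],3),s['ee_pos'],s['eef_rot'],proj(p,[.678,.05,.085]))
```

```text
[ 0.531 -0.407 -0.358  2.169 -0.276  0.89   0.272] [ 0.4607652  -0.06217892  0.25796868] [0.69257537 0.68067135 0.16945771 0.1682556 ] [[341.98818816  78.68451765]]
```

View pics/w5.png

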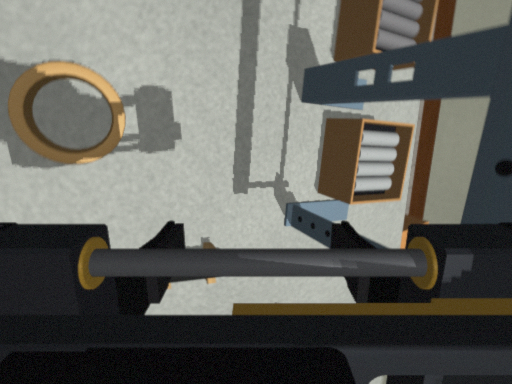

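Run:
```python
import cv2
i=cv2.imread('pics/w5.png')[25:125,290:440];cv2.imwrite('pics/w5c.png',cv2.resize(i,None,fx=5.3,fy=5.3,interpolation=cv2.INTER_CUBIC))
```

```text
(no output)
```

View pics/w5c.png

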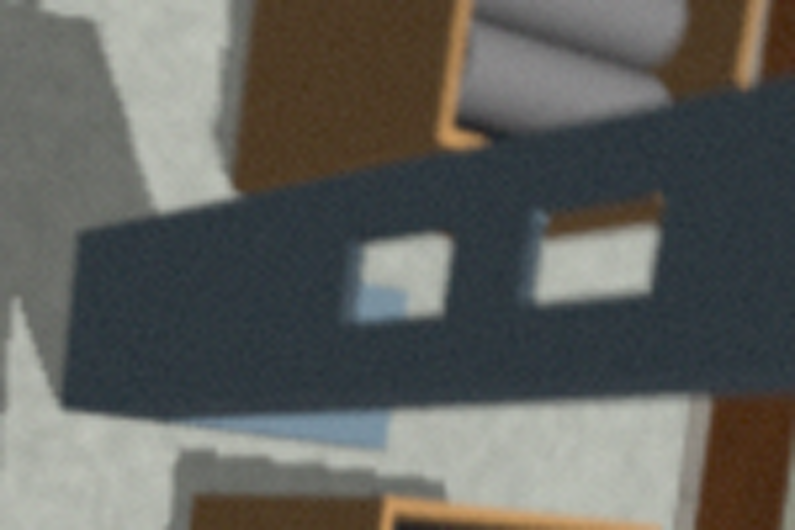

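{"fn": "play_rows", "kwargs": {"moves": [[[-4, 2, -4], [0, 0, 0], 8.7], [[-4, 2, -4], [0, 0, 0], 8.7], [[-4, 2, -4], [0, 0, 0], 8.7]]}}

```text
time: 6.25
ee_pos: [0.4595, -0.1013, 0.3023]
eef_rot: [0.687, 0.687, 0.168, 0.169]
ft_force: [0.1, -0.1, 0.1]
width: 0.0869
```

Run:
```python
from h import *
p=camera('wrist');save(p,'w6');pickle.dump(p,open('w6.pkl','wb'));s=read_state();print(np.round(s['joint_positions'],3),s['ee_pos'],s['eef_rot'],proj(p,[.678,.05,.085]))
```

```text
[ 0.541 -0.396 -0.264  2.079 -0.268  0.992  0.368] [ 0.45923204 -0.10083194  0.30179349] [0.68667182 0.68689796 0.1675453  0.16906089] [[323.57311274  53.17350751]]
```

View pics/w6.png

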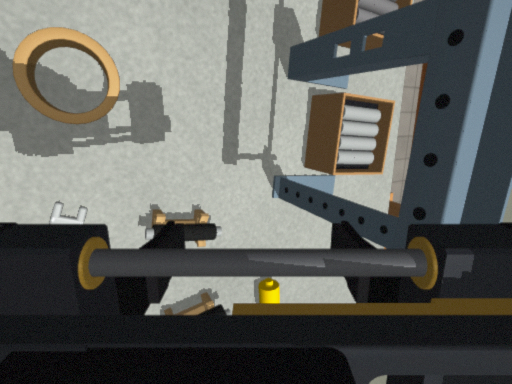

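Run:
```python
import cv2
i=cv2.imread('pics/w6.png')[0:100,270:420];cv2.imwrite('pics/w6c.png',cv2.resize(i,None,fx=5.3,fy=5.3,interpolation=cv2.INTER_CUBIC))
```

```text
(no output)
```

View pics/w6c.png

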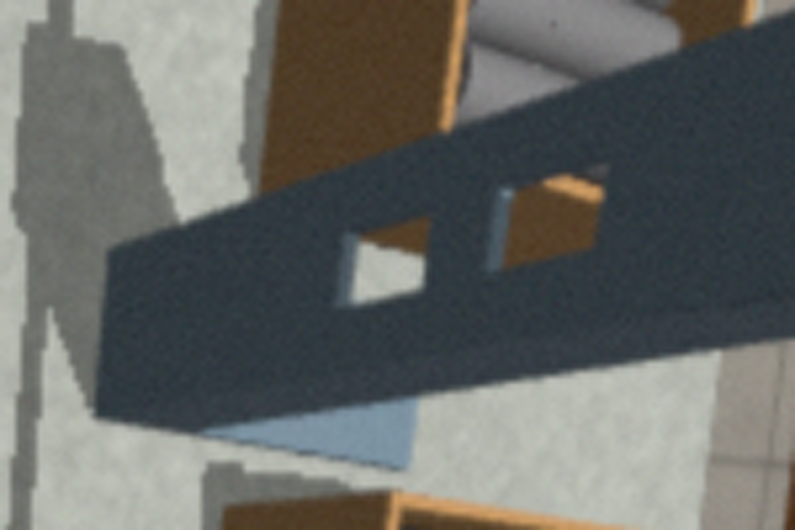

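```bash
cat > rackfit2.py <<'E'
exec(open('rackfit.py').read().split('for sel')[0])
a=pickle.load(open('w5.pkl','rb'));b=pickle.load(open('w6.pkl','rb'))
O0=O[:6];O=[]
def W(p,off,m,c):O.append((p,m,((c[0]+.5)/5.3+off[0]-.5,(c[1]+.5)/5.3+off[1]-.5)))
for p,off,L in((a,(290,25),[(80,233),(62,407),(343,325),(445,315),(519,303),(651,293)]),(b,(270,0),[(110,249),(96,416),(337,305),(425,289),(487,270),(597,246)])):
    for m,c in zip([(0,25,-85),(0,-25,-85),(0,-9,25),(0,-9,55),(0,-9,75),(0,-9,105)],L): W(p,off,m,c)
W_=O
for O in (W_,W_[:6],W_[6:],W_+O0):
    q=least_squares(res,[.67,.06,.085,-.07],loss='soft_l1');print(np.round(q.x,4));print(np.round(res(q.x).reshape(-1,2),1).tolist())
    g=lambda v:res([v[0],v[1],.085,v[2]])
    q=least_squares(g,[.67,.06,-.07],loss='soft_l1');print(' z fixed',np.round(q.x,4),np.abs(q.fun).max())
E
python3 rackfit2.py
```

```text
[ 0.6747  0.0484  0.0865 -0.0921]
[[-0.5, -0.4], [-0.6, 0.5], [-0.4, -0.5], [-0.4, -0.8], [0.1, -0.2], [0.0, -1.2], [0.3, -0.1], [-0.3, 0.7], [0.4, 0.9], [0.1, 0.1], [0.6, 0.8], [0.5, 0.5]]
 z fixed [ 0.6761  0.0487 -0.0861] 1.2556636399451264
[ 0.6773  0.0481  0.0846 -0.0889]
[[0.1, 0.1], [0.1, 0.8], [-0.0, -0.1], [-0.2, -0.3], [0.2, 0.3], [-0.1, -0.5]]
 z fixed [ 0.6768  0.048  -0.0909] 0.8453832089002304
[ 0.6763  0.0495  0.0841 -0.076 ]
[[0.1, -0.5], [-0.1, 0.2], [0.2, 0.4], [-0.2, -0.4], [0.2, 0.3], [-0.1, -0.0]]
 z fixed [ 0.6755  0.0493 -0.0794] 0.512172948263057
[ 0.6776  0.0491  0.0836 -0.087 ]
[[-0.2, -0.5], [-0.1, 0.2], [-0.3, -0.8], [-0.6, -1.1], [-0.2, -0.5], [-0.6, -1.5], [0.7, -0.0], [0.3, 0.5], [0.6, 0.9], [0.2, 0.1], [0.5, 0.9], [0.2, 0.6], [-1.5, -1.8], [-0.6, 0.2], [1.9, 1.2], [2.0, -0.8], [2.2, 0.7], [0.5, 0.7]]
 z fixed [ 0.6763  0.0488 -0.0878] 2.206606312068118
```

```bash
cat >> h.py <<'E'
def lean(yaw,l):
    l=np.radians(l);z=np.array([np.sin(l),0,-np.cos(l)]);x=np.array([-np.cos(l),0,-np.sin(l)])
    return R.from_euler('z',yaw)*R.from_matrix(np.c_[x,np.cross(z,x),z])
E
python3 - <<'E'
from h import *
Q=lean(-.036,28);print(Q.as_quat())
g=np.array([.468,.2394,0])+R.from_euler('z',-.036).apply([.003,0,.034])+.019*Q.apply([0,0,1])
print(g, 'pre',toolmove(g-.12*Q.apply([0,0,1]),Q), g-.12*Q.apply([0,0,1]))
E
```

```text
[ 0.01746438  0.97013854 -0.00435436  0.24188271]
[0.47991224 0.23897097 0.017224  ] pre (array([ 34.22, -11.39,  14.12]), array([ 0.005, -0.018, -1.538])) [0.42361215 0.24099865 0.12317771]
```

{"fn": "play_rows", "kwargs": {"moves": [[[34.2, -11.4, 14], [0, -0.02, -1.54], 4.0], [[34.2, -11.4, 14], [0, -0.02, -1.54], 4.0], [[34.2, -11.4, 14], [0, -0.02, -1.54], 4.0], [[34.2, -11.4, 14], [0, -0.02, -1.54], 4.0], [[34.2, -11.4, 14], [0, -0.02, -1.54], 4.0], [[34.2, -11.4, 14], [0, -0.02, -1.54], 4.0], [[34.2, -11.4, 14], [0, -0.02, -1.54], 4.0], [[34.2, -11.4, 14], [0, -0.02, -1.54], 4.0]]}}

```text
time: 7.3
ee_pos: [0.4217, 0.2425, 0.1235]
eef_rot: [0.035, 0.969, 0.002, 0.243]
ft_force: [0.1, -0.9, -0.4]
width: 0.0399
```

Run:
```python
from h import *
Q=lean(-.036,28)
g=np.array([.468,.2394,0])+R.from_euler('z',-.036).apply([.003,0,.034])+.019*Q.apply([0,0,1])
print('pre',toolmove(g-.12*Q.apply([0,0,1]),Q),'final',toolmove(g,Q));print(np.round(read_state()['joint_positions'],3))
p=camera('wrist');save(p,'w7');pickle.dump(p,open('w7.pkl','wb'))
```

```text
pre (array([-0.16, -0.14,  0.12]), array([ 0.004,  0.003, -0.038])) final (array([-0.13, -0.18, 12.12]), array([ 0.004,  0.003, -0.038]))
[ 0.371 -0.171 -1.16   2.232  0.33   0.667  0.46 ]
```

View pics/w7.png

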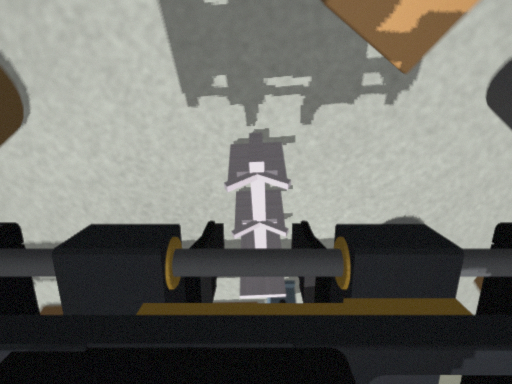

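Run:
```python
from h import *
p=pickle.load(open('w7.pkl','rb'))
M=np.array([(-30,-24,60),(-30,24,60),(30,-24,60),(30,24,60),(-44,0,44),(80,-22,95),(80,22,95)])/1000
u=proj(p,R.from_euler('z',-.036).apply(M)+[.468,.2394,0]);print(np.round(u,1))
i=p['frame'][:,:,::-1].copy()
i=cv2.resize(i[110:310,170:350],None,fx=4,fy=4,interpolation=cv2.INTER_CUBIC)[:600]
for a in u: cv2.circle(i,(int((a[0]-170+.5)*4),int((a[1]-110+.5)*4)),3,(0,0,255),-1)
cv2.imwrite('pics/w7c.png',i[:600])
```

```text
[[227.6 188.6]
 [288.3 186.4]
 [234.1 236.4]
 [285.7 234.6]
 [257.  161. ]
 [239.2 297.9]
 [285.  296.4]]
```

View pics/w7c.png

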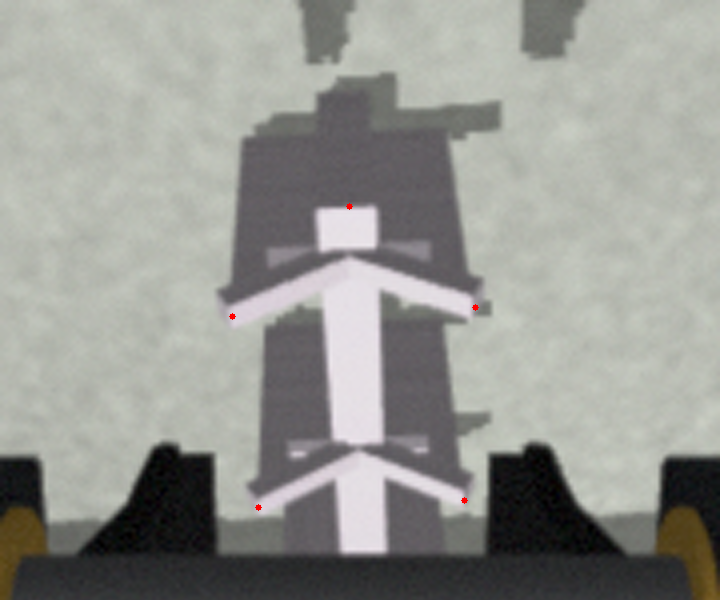

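{"fn": "play_rows", "kwargs": {"moves": [[[-0.1, -0.2, 4], [0, 0, -0.038], 4.0], [[-0.1, -0.2, 8], [0, 0, -0.038], 4.0], [[-0.1, -0.2, 10.5], [0, 0, -0.038], 4.0], [[-0.1, -0.2, 12.1], [0, 0, -0.038], 4.0], [[-0.1, -0.2, 12.1], [0, 0, -0.038], 4.0]]}}

```text
time: 7.98
ee_pos: [0.48, 0.237, 0.0174]
eef_rot: [0.023, 0.97, -0.002, 0.243]
ft_force: [-0.6, -0.5, -0.2]
width: 0.04
```

Run:
```python
from h import *
Q=lean(-.036,28)
g=np.array([.468,.2394,0])+R.from_euler('z',-.036).apply([.003,0,.034])+.019*Q.apply([0,0,1])
print('final',toolmove(g,Q));s=read_state();print(np.round(s['joint_positions'],3),s['ft_force'])
```

```text
final (array([0.03, 0.2 , 0.  ]), array([ 0.002,  0.002, -0.011]))
[ 0.269  0.379 -1.107  2.219  1.181  0.738 -0.143] [-0.60327461 -0.5149903  -0.17805155]
```

{"fn": "play_rows", "kwargs": {"moves": [[[0, 0.2, 0], [0, 0, -0.01], 1.0], [[0, 0.2, 0], [0, 0, -0.01], 0.8], [[0, 0.2, 0], [0, 0, -0.01], 0.8], [[0, 0.2, 0], [0, 0, -0.01], 0.8], [[0, 0.2, 0], [0, 0, -0.01], 0.8]], "grip_force": 45}}

```text
time: 8.6
ee_pos: [0.4818, 0.2394, 0.0197]
eef_rot: [0.017, 0.969, -0.003, 0.245]
ft_force: [-3.8, 1.5, 7.9]
width: 0.0116
```

```bash
cat > tgt.py <<'E'
from h import *
import sys
# bracket in hand: pose at grasp
s=read_state();Rt=R.from_quat(s['eef_rot']);pickle.dump((s['ee_pos'],s['eef_rot']),open('grasp.pkl','wb'))
E
python3 tgt.py
cat > plan.py <<'E'
from h import *
gp,gq=pickle.load(open('grasp.pkl','rb'));gR=R.from_quat(gq)
try: bp,by=pickle.load(open('binhand.pkl','rb'))   # bracket pose (underside pt) in tool frame
except Exception: 
    B=R.from_euler('z',-.036);bp=gR.inv().apply(np.array([.468,.2394,0])-gp);by=(gR.inv()*B)
seat=np.array([.6763,.0488,.085]);S=R.from_euler('z',-.087)
def target(dx,dz,dy=0):
    """tool pose so that bracket_back is at seat + S*(dx,dy,dz)"""
    und=seat+S.apply([-.080+dx,dy,dz])
    Rt=S*by.inv();return und-Rt.apply(bp),Rt
E
python3 - <<'E'
from plan import *
s=read_state();print(s['width'],s['ee_pos'],s['ft_force'])
for d in [(-.06,.015),(0,.015),(0,0)]:
    p,q=target(*d);print(d,np.round(p,4),toolmove(p,q))
E
```

```text
0.011585559250578893 [0.48176005 0.23943615 0.01965233] [-3.80645535  1.53285425  7.90864038]
(-0.06, 0.015) [0.5506 0.0603 0.1197] (array([-11.35, -17.65,  -5.26]), array([ 0.024, -0.   ,  0.045]))
(0, 0.015) [0.6103 0.0551 0.1197] (array([-16.63, -17.97,  -2.41]), array([ 0.024, -0.   ,  0.045]))
(0, 0) [0.6103 0.0551 0.1047] (array([-15.91, -17.97,  -1.1 ]), array([ 0.024, -0.   ,  0.045]))
```

{"fn": "play_rows", "kwargs": {"moves": [[[-0.5, 0, -0.9], [0, 0, 0], 0.8], [[-1.9, 0, -3.5], [0, 0, 0], 0.8], [[-3.8, 0, -7], [0, 0, 0], 0.8], [[-5.6, 0, -10.6], [0, 0, 0], 0.8], [[-5.6, 0, -10.6], [0, 0, 0], 0.8], [[-5.6, 0, -10.6], [0, 0, 0], 0.8]]}}

```text
time: 9.35
ee_pos: [0.4803, 0.237, 0.1377]
eef_rot: [0.018, 0.969, -0.005, 0.245]
ft_force: [-0.7, -0.0, -3.8]
width: 0.0118
```

Run:
```python
from h import *
s=read_state();print(s['width'],s['ee_pos'],s['eef_rot'],s['ft_force'],np.round(s['joint_positions'],3))
p=camera('wrist');save(p,'w8');pickle.dump((p,s),open('w8.pkl','wb'))
from plan import gp,gR,bp,by
Rt=R.from_quat(s['eef_rot'])
M=np.array([(-30,-24,60),(-30,24,60),(30,-24,60),(30,24,60),(-44,-6,44),(-44,6,44),(80,-22,95),(80,22,95)])/1000
u=proj(p,Rt.apply(by.apply(M)+bp)+s['ee_pos']);print(np.round(u,1))
i=cv2.resize(p['frame'][110:310,170:350,::-1],None,fx=4,fy=4,interpolation=cv2.INTER_CUBIC)[:600]
for a in u: cv2.circle(i,(int((a[0]-170+.5)*4),int((a[1]-110+.5)*4)),3,(0,0,255),-1)
cv2.imwrite('pics/w8c.png',i)
```

```text
0.011771173493690461 [0.48030723 0.23702117 0.13771666] [ 0.01754824  0.96947122 -0.00496887  0.24452593] [-0.70583327 -0.00801615 -3.77055009] [ 0.694  0.02  -1.431  2.125  0.556  0.724  0.433]
[[201.8 251.3]
 [324.  251.5]
 [216.1 318. ]
 [306.2 318. ]
 [247.9 197.4]
 [277.9 197.5]
 [221.7 418.4]
 [299.8 418.4]]
```

View pics/w8c.png

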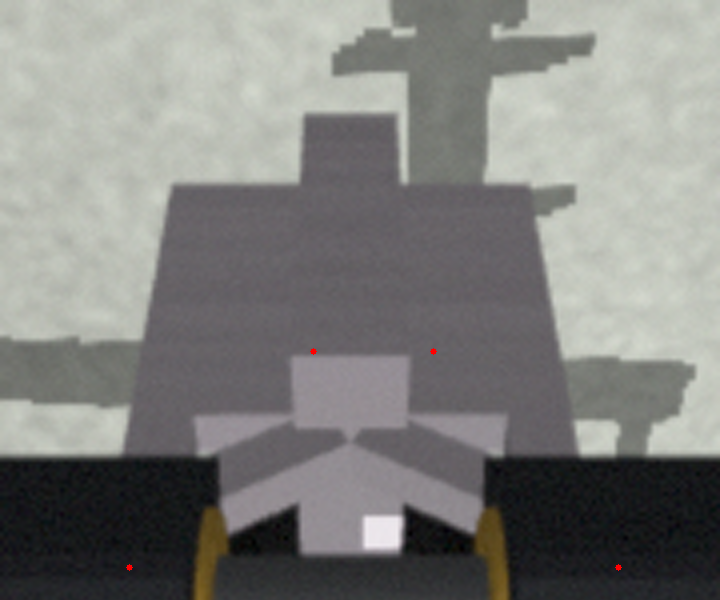

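```bash
cat > hand.py <<'E'
from plan import *
from scipy.optimize import least_squares
p,s=pickle.load(open('w8.pkl','rb'));Rt=R.from_quat(s['eef_rot'])
M=np.array([(-44,-6,44),(-44,6,44),(-44,-6,0),(-44,6,0),(-33,-24,0),(-33,24,0),(-33,-6,44),(-33,6,44)])/1000
C=(np.array([(290,355),(410,355),(303,113),(398,113),(172,185),(530,185),(292,428),(408,428)])+.5)/4+[170,110]-.5
def X(v):return Rt.apply((by*R.from_rotvec(v[3:])).apply(M)+bp+v[:3])+s['ee_pos']
f=lambda v:np.r_[(proj(p,X(v))-C).ravel(),v[3:]*20,v[:3]*100]
q=least_squares(f,np.zeros(6));print(np.round(q.x[:3]*1000,2),np.round(q.x[3:],4));print(np.round((proj(p,X(q.x))-C),1).tolist())
nb=bp+q.x[:3];ny=by*R.from_rotvec(q.x[3:])
print('bracket world rot',(Rt*ny).as_euler('zyx'), 'pos',Rt.apply(nb)+s['ee_pos'])
pickle.dump((nb,ny),open('cand.pkl','wb'))
E
python3 hand.py
```

```text
[-0.55 -2.07 -0.  ] [ 0.0019 -0.0034  0.0038]
[[-0.0, -0.1], [-0.0, -0.1], [0.1, 0.2], [-0.0, 0.2], [-0.2, -0.2], [0.1, -0.2], [0.4, 0.2], [-0.4, 0.2]]
bracket world rot [-0.03472666 -0.0019506  -0.00094912] pos [0.46692398 0.23487709 0.11835149]
```

```bash
cp cand.pkl binhand.pkl
python3 - <<'E'
from plan import *
for d in [(-.05,.015),(0,.015),(0,0)]:
    p,q=target(*d);print(d,np.round(p,4),toolmove(p,q))
E
```

```text
(-0.05, 0.015) [0.5603 0.0615 0.1193] (array([ -6.79, -17.33,   5.68]), array([0.025, 0.   , 0.047]))
(0, 0.015) [0.6101 0.0572 0.1193] (array([-11.19, -17.59,   8.04]), array([0.025, 0.   , 0.047]))
(0, 0) [0.6101 0.0572 0.1043] (array([-10.48, -17.59,   9.36]), array([0.025, 0.   , 0.047]))
```

{"fn": "play_rows", "kwargs": {"moves": [[[-1.7, -4.4, 1.4], [0.006, 0, 0.012], 0.8], [[-3.4, -8.7, 2.8], [0.012, 0, 0.024], 0.8], [[-5.1, -13, 4.2], [0.018, 0, 0.035], 0.8], [[-6.8, -17.3, 5.7], [0.025, 0, 0.047], 0.8], [[-6.8, -17.3, 5.7], [0.025, 0, 0.047], 0.8], [[-6.8, -17.3, 5.7], [0.025, 0, 0.047], 0.8]]}}

```text
time: 10.15
ee_pos: [0.5601, 0.0644, 0.1188]
eef_rot: [0.042, 0.969, -0.009, 0.243]
ft_force: [-0.2, 1.0, -3.9]
width: 0.0112
```

Run:
```python
from plan import *
for d in [(-.05,.015),(-.02,.015),(0,.015),(0,0)]:
    p,q=target(*d);print(d,np.round(p,4),toolmove(p,q))
s=read_state();print(s['ft_force'],s['width'],np.round(s['joint_positions'],3))
p=camera('wrist');save(p,'w9');pickle.dump((p,s),open('w9.pkl','wb'))
p2=camera('top');save(p2,'t9');p3=camera('scene');save(p3,'s9');pickle.dump((p2,p3),open('ts9.pkl','wb'))
a=cv2.resize(p2['frame'][95:195,170:300,::-1],None,fx=4,fy=4,interpolation=cv2.INTER_CUBIC)[:,:]
b=cv2.resize(p3['frame'][180:290,200:290,::-1],None,fx=5,fy=5,interpolation=cv2.INTER_CUBIC)
cv2.imwrite('pics/t9c.png',a);cv2.imwrite('pics/s9c.png',b)
```

```text
(-0.05, 0.015) [0.5603 0.0615 0.1193] (array([-0.06, -0.28, -0.03]), array([ 0.004, -0.001,  0.001]))
(-0.02, 0.015) [0.5902 0.0589 0.1193] (array([-2.71, -0.29,  1.39]), array([ 0.004, -0.001,  0.001]))
(0, 0.015) [0.6101 0.0572 0.1193] (array([-4.47, -0.29,  2.33]), array([ 0.004, -0.001,  0.001]))
(0, 0) [0.6101 0.0572 0.1043] (array([-3.77, -0.3 ,  3.65]), array([ 0.004, -0.001,  0.001]))
[-0.1894899   0.99089991 -3.94615521] 0.011249195886879556 [ 0.908  0.093 -1.219  2.134  0.497  0.564  0.827]
```

View pics/t9c.png

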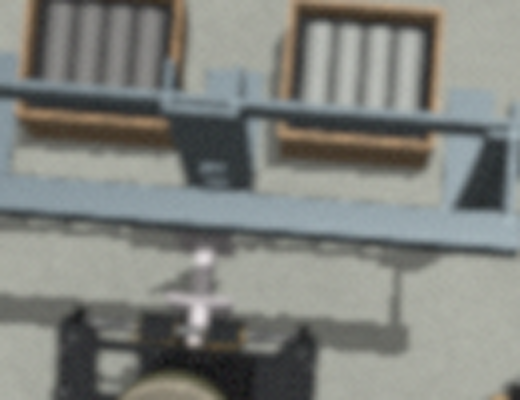

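View pics/s9c.png

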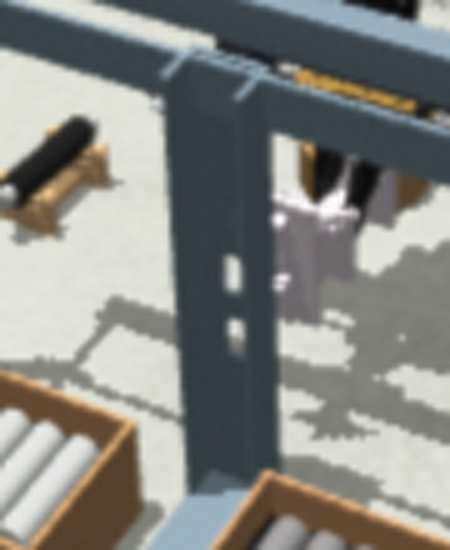

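View pics/w9.png

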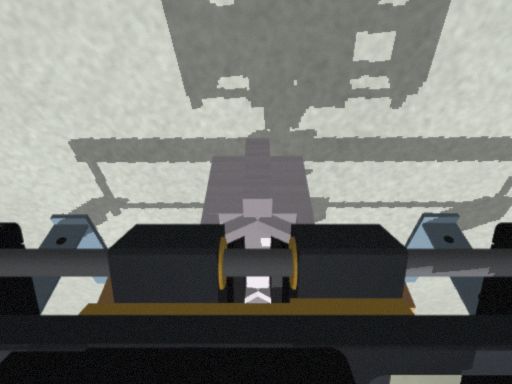

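{"fn": "play_rows", "kwargs": {"moves": [[[-1.3, -0.3, 0.7], [0.004, 0, 0], 0.8], [[-2.3, -0.3, 1.2], [0.004, 0, 0], 0.8], [[-2.7, -0.3, 1.4], [0.004, 0, 0], 0.8], [[-3.2, -0.3, 1.65], [0.004, 0, 0], 0.8], [[-3.6, -0.3, 1.87], [0.004, 0, 0], 0.8], [[-4.0, -0.3, 2.1], [0.004, 0, 0], 0.8], [[-4.0, -0.3, 2.1], [0.004, 0, 0], 0.8]]}}

```text
time: 11.18
ee_pos: [0.6063, 0.0559, 0.1212]
eef_rot: [0.043, 0.969, -0.012, 0.244]
ft_force: [0.5, -0.6, -4.3]
width: 0.0114
```

Run:
```python
from plan import *
for d in [(0,.015),(0,0)]:
    p,q=target(*d);print(d,np.round(p,4),toolmove(p,q))
s=read_state();print(s['ft_force'],s['width'],np.round(s['joint_positions'],3))
p3=camera('scene');save(p3,'s10')
b=cv2.resize(p3['frame'][180:290,200:290,::-1],None,fx=5,fy=5,interpolation=cv2.INTER_CUBIC)
cv2.imwrite('pics/s10c.png',b)
```

```text
(0, 0.015) [0.6101 0.0572 0.1193] (array([-0.24,  0.16,  0.34]), array([-0.002,  0.002, -0.   ]))
(0, 0) [0.6101 0.0572 0.1043] (array([0.47, 0.17, 1.66]), array([-0.002,  0.002, -0.   ]))
[ 0.46887807 -0.60480568 -4.31882891] 0.011422025397613958 [ 0.794  0.24  -1.128  2.036  0.691  0.632  0.718]
```

View pics/s10c.png

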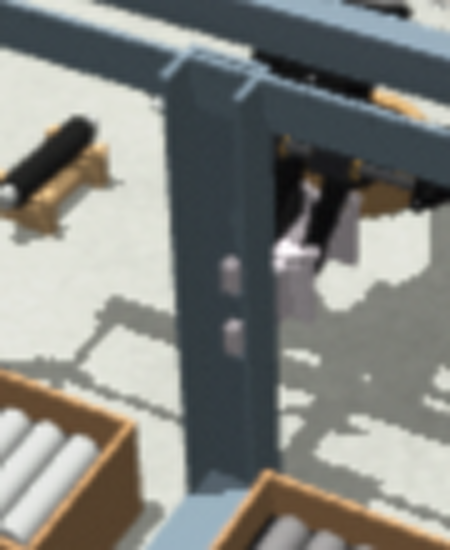

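{"fn": "play_rows", "kwargs": {"moves": [[[-0.1, 0.15, 0.2], [0, 0, 0], 0.8], [[-0.25, 0.15, 0.35], [0, 0, 0], 0.8], [[-0.4, 0.15, 0.45], [0, 0, 0], 0.8], [[-0.4, 0.15, 0.45], [0, 0, 0], 0.8]]}}

```text
time: 11.72
ee_pos: [0.6086, 0.0571, 0.117]
eef_rot: [0.043, 0.969, -0.013, 0.241]
ft_force: [-28.9, 0.4, 11.4]
width: 0.0117
```

Run:
```python
from plan import *
for d in [(0,.015),(0,0),(0,-.002)]:
    p,q=target(*d);print(d,np.round(p,4),toolmove(p,q))
s=read_state();print(s['ft_force'],s['torque'],s['width'],s['ee_pos'])
```

```text
(0, 0.015) [0.6101 0.0572 0.1193] (array([-0.24,  0.02, -0.13]), array([-0.005, -0.004,  0.001]))
(0, 0) [0.6101 0.0572 0.1043] (array([0.46, 0.02, 1.19]), array([-0.005, -0.004,  0.001]))
(0, -0.002) [0.6101 0.0572 0.1023] (array([0.56, 0.02, 1.37]), array([-0.005, -0.004,  0.001]))
[-28.86381938   0.38801226  11.41679754] [-0.00443155  4.21374314 -0.23302275] 0.011685665930964746 [0.60861291 0.05713683 0.11703546]
```

{"fn": "play_rows", "kwargs": {"moves": [[[0.14, 0, -0.07], [0, 0, 0], 0.8], [[0.14, 0, -0.07], [0, 0, 0], 0.8]]}}

```text
time: 11.98
ee_pos: [0.6087, 0.0571, 0.1178]
eef_rot: [0.043, 0.969, -0.012, 0.243]
ft_force: [-8.2, 1.6, -1.2]
width: 0.0115
```

{"fn": "play_rows", "kwargs": {"moves": [[[0.2, 0, 0.25], [0, 0, 0], 0.8], [[0.36, 0, 0.55], [0, 0, 0], 0.8], [[0.5, 0, 0.8], [0, 0, 0], 0.8], [[0.6, 0, 1.0], [0, 0, 0], 0.8], [[0.6, 0, 1.0], [0, 0, 0], 0.8]]}}

```text
time: 12.6
ee_pos: [0.6086, 0.0568, 0.1064]
eef_rot: [0.043, 0.969, -0.012, 0.243]
ft_force: [-5.0, -0.4, -2.2]
width: 0.0116
```

{"fn": "play_rows", "kwargs": {"moves": [[[0.05, 0, 0.09], [0, 0, 0], 0.8], [[0.1, 0, 0.18], [0, 0, 0], 0.8], [[0.14, 0, 0.26], [0, 0, 0], 0.8], [[0.14, 0, 0.26], [0, 0, 0], 0.8]]}}

```text
time: 13.1
ee_pos: [0.6086, 0.0569, 0.1036]
eef_rot: [0.043, 0.969, -0.012, 0.243]
ft_force: [-9.2, -0.4, 1.8]
width: 0.0116
```

{"fn": "play_rows", "kwargs": {"moves": [[[0.05, 0, 0.09], [0, 0, 0], 0.8], [[0.1, 0, 0.18], [0, 0, 0], 0.8], [[0.1, 0, 0.18], [0, 0, 0], 0.8]]}}

```text
time: 13.48
ee_pos: [0.6084, 0.057, 0.1022]
eef_rot: [0.043, 0.969, -0.013, 0.243]
ft_force: [-25.0, -1.8, 18.8]
width: 0.0119
```

{"fn": "play_rows", "kwargs": {"moves": [[[0.14, 0, 0.06], [0, 0, 0], 0.8], [[0.18, 0, 0.1], [0, 0, 0], 0.8], [[0.18, 0, 0.1], [0, 0, 0], 0.8]]}}

```text
time: 13.85
ee_pos: [0.6084, 0.0571, 0.102]
eef_rot: [0.043, 0.969, -0.014, 0.245]
ft_force: [-29.9, -3.8, 31.7]
width: 0.0118
```

Run:
```python
from plan import *
s=read_state();print(s['ft_force'],s['torque'],s['width'],s['ee_pos'])
p3=camera('scene');save(p3,'s11');p2=camera('wrist');pickle.dump((p2,p3,s),open('ws11.pkl','wb'));save(p2,'w11')
b=cv2.resize(p3['frame'][180:290,200:290,::-1],None,fx=5,fy=5,interpolation=cv2.INTER_CUBIC)
cv2.imwrite('pics/s11c.png',b)
```

```text
[-29.91925432  -3.82088578  31.72137185] [-0.91200795  2.77736204 -0.68974954] 0.011791137577852608 [0.60839329 0.05705158 0.10198487]
```

View pics/s11c.png

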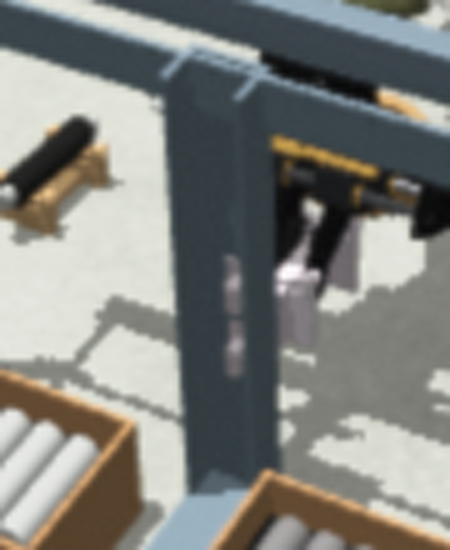

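{"fn": "play_rows", "kwargs": {"moves": [[[0.08, 0, -0.2], [0, 0, 0], 0.8], [[0.08, 0, -0.2], [0, 0, 0], 0.8]]}}

```text
time: 14.2
ee_pos: [0.608, 0.0572, 0.1029]
eef_rot: [0.043, 0.968, -0.012, 0.245]
ft_force: [4.7, -0.5, -2.9]
width: 0.0119
```

{"fn": "play_rows", "kwargs": {"moves": [[[0.08, 0, -0.2], [0, 0, 0], 4.0], [[0.08, 0, -0.2], [0, 0, 0], 4.0], [[0.08, 0, -0.2], [0, 0, 0], 4.0], [[0.08, 0, -0.2], [0, 0, 0], 4.0]]}}

```text
time: 14.7
ee_pos: [0.6053, 0.0574, 0.1034]
eef_rot: [0.043, 0.969, -0.012, 0.244]
ft_force: [1.3, 0.1, -1.4]
width: 0.0378
```

Run:
```python
from plan import *
s=read_state();print(s['ft_force'],s['width'],s['ee_pos'])
p3=camera('scene');save(p3,'s12');p2=camera('wrist');pickle.dump((p2,p3,s),open('ws12.pkl','wb'));save(p2,'w12')
b=cv2.resize(p3['frame'][180:290,200:290,::-1],None,fx=5,fy=5,interpolation=cv2.INTER_CUBIC)
cv2.imwrite('pics/s12c.png',b)
M=np.array([(-44,-6,44),(-44,6,44),(-44,-6,0),(-44,6,0),(-33,-24,0),(-33,24,0),(-33,-6,44),(-33,6,44)])/1000
u=proj(p2,seat+S.apply(M-[.08,0,0]))
i=cv2.resize(p2['frame'][110:310,170:350,::-1],None,fx=4,fy=4,interpolation=cv2.INTER_CUBIC)[:600]
for a in u: cv2.circle(i,(int((a[0]-170+.5)*4),int((a[1]-110+.5)*4)),3,(0,0,255),-1)
cv2.imwrite('pics/w12c.png',i)
```

```text
[ 1.29121211  0.05303766 -1.35035345] 0.03779233773072082 [0.6053029  0.05742084 0.10338732]
```

View pics/s12c.png

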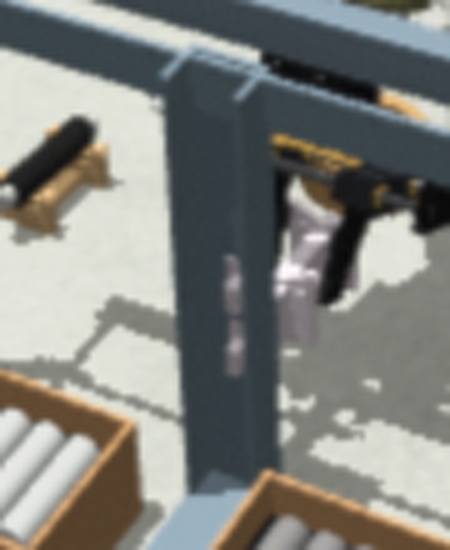

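View pics/w12c.png

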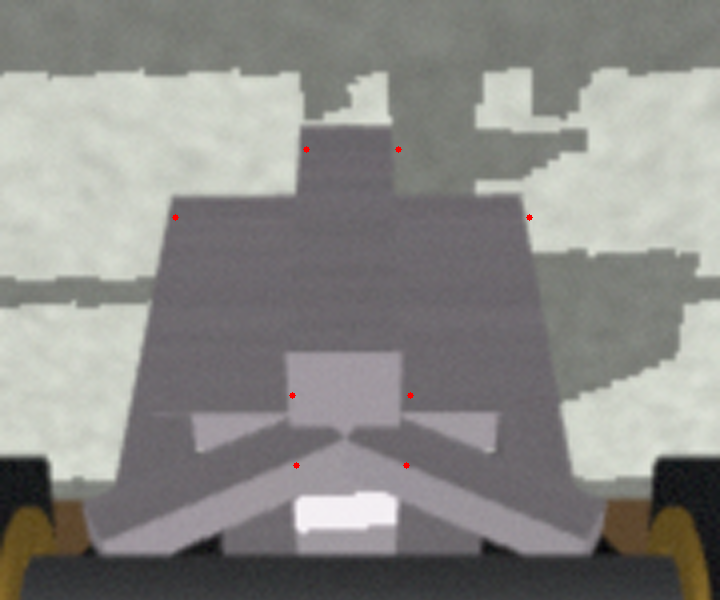

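```bash
cat > bw.py <<'E'
from plan import *
from scipy.optimize import least_squares
p2=pickle.load(open('ws12.pkl','rb'))[0]
M=np.array([(-44,-6,44),(-44,6,44),(-44,-6,0),(-44,6,0),(-33,-24,0),(-33,24,0),(-33,-6,44),(-33,6,44)])/1000
C=(np.array([(285,352),(402,352),(300,126),(391,126),(174,196),(522,196),(288,426),(402,426)])+.5)/4+[170,110]-.5
def X(v):return (S*R.from_rotvec(v[3:])).apply(M)+seat+S.apply(np.array([-.08,0,0])+v[:3])
f=lambda v:(proj(p2,X(v))-C).ravel()
q=least_squares(f,np.zeros(6));print(np.round(q.x[:3]*1000,2),np.round(q.x[3:],4));print(np.round((proj(p2,X(q.x))-C),1).tolist())
g=lambda v:np.r_[f(np.r_[v[:3],0,v[3],0]),0]
q=least_squares(g,np.zeros(4));print(np.round(q.x[:3]*1000,2),np.round(q.x[3:],4),np.round(q.fun,1))
E
python3 bw.py
```

```text
[-0.98 -0.56 -2.33] [ 0.0002 -0.0336  0.0042]
[[0.1, -0.0], [-0.0, -0.1], [0.2, 0.1], [0.3, 0.0], [-0.4, 0.1], [0.0, -0.2], [0.4, 0.1], [-0.6, 0.1]]
[-0.98 -0.73 -2.34] [-0.0336] [ 0.2 -0.1  0.  -0.1  0.2  0.1  0.3  0.1 -0.5 -0.1 -0.  -0.   0.4  0.1
 -0.6  0.1  0. ]
```

{"fn": "play_rows", "kwargs": {"moves": [[[0, 0, -3], [0, 0, 0], 4.2], [[0, 0, -7], [0, 0, 0], 5], [[0, 0, -12], [0, 0, 0], 6], [[0, 0, -16], [0, 0, 0], 7], [[0, 0, -16], [0, 0, 0], 7]]}}

```text
time: 15.42
ee_pos: [0.5302, 0.0652, 0.2483]
eef_rot: [0.043, 0.968, -0.013, 0.248]
ft_force: [0.7, -0.3, -1.1]
width: 0.0676
```

Run:
```python
from h import *
s=read_state();print(s['ft_force'],s['width'],s['ee_pos'],np.round(s['joint_positions'],3))
w=pickle.load(open('w1.pkl','rb'));t=pickle.load(open('top0.pkl','rb'));sc=pickle.load(open('scene0.pkl','rb'))
for px in[(274,161),(340,160),(306,161)]: print(onz(w,px,.047))
print('tri',tri([(w,(306,161)),(t,(543*.64,314*.64)),(sc,(167,202))]))
w6=pickle.load(open('w6.pkl','rb'))
Q=lean(-.1,28);print(toolmove([.40,-.33,.20],Q))
p3=camera('scene');save(p3,'s13')
b=cv2.resize(p3['frame'][170:290,200:300,::-1],None,fx=5,fy=5,interpolation=cv2.INTER_CUBIC)
cv2.imwrite('pics/s13c.png',b)
```

```text
[ 0.74081965 -0.2569723  -1.13104624] 0.0676381724027192 [0.53020911 0.06516675 0.24830807] [ 0.925 -0.36  -1.022  2.042 -0.263  0.807  1.473]
[ 0.44184305 -0.3720237   0.047     ]
[ 0.53652847 -0.35423905  0.047     ]
[ 0.48792893 -0.36409271  0.047     ]
tri [ 0.48902007 -0.3651888   0.04200238]
(array([ 10.68, -40.5 ,  -0.14]), array([0.001, 0.013, 0.011]))
```

View pics/s13c.png

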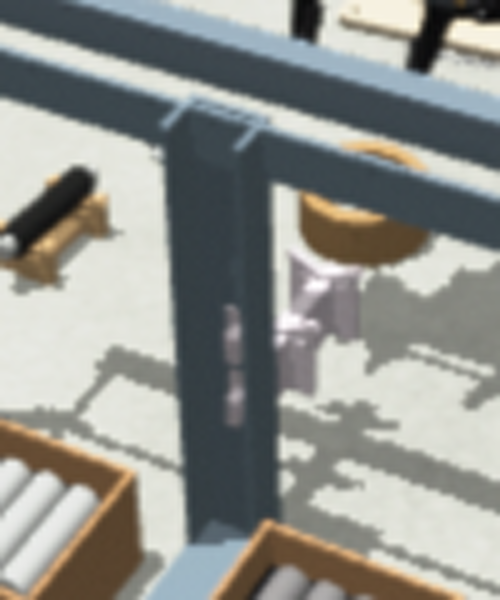

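Run:
```python
from h import *
Q=lean(.185,28);z=Q.apply([0,0,1])
t=np.array([.489,-.364,.047])+.019*z-.15*z;print(t,toolmove(t,Q))
```

```text
[ 0.42854866 -0.37531285  0.16266613] (array([  9.68, -44.76,   4.72]), array([-0.134,  0.012, -0.239]))
```

{"fn": "play_rows", "kwargs": {"moves": [[[9.7, -44.8, 4.7], [-0.134, 0.012, -0.24], 7.5], [[9.7, -44.8, 4.7], [-0.134, 0.012, -0.24], 7.5], [[9.7, -44.8, 4.7], [-0.134, 0.012, -0.24], 7.5], [[9.7, -44.8, 4.7], [-0.134, 0.012, -0.24], 7.5], [[9.7, -44.8, 4.7], [-0.134, 0.012, -0.24], 7.5], [[9.7, -44.8, 4.7], [-0.134, 0.012, -0.24], 7.5], [[9.7, -44.8, 4.7], [-0.134, 0.012, -0.24], 7.5], [[9.7, -44.8, 4.7], [-0.134, 0.012, -0.24], 7.5]]}}

```text
time: 16.48
ee_pos: [0.4601, -0.2462, 0.2015]
eef_rot: [-0.09, 0.965, 0.016, 0.246]
ft_force: [-0.0, -0.1, 0.7]
width: 0.0754
```

Run:
```python
from h import *
s=read_state();print(s['ft_force'],s['width'],s['ee_pos'],s['eef_rot'],np.round(s['joint_positions'],3))
p=camera('wrist');save(p,'w14');pickle.dump(p,open('w14.pkl','wb'))
```

```text
[-0.00355853 -0.06424271  0.67896417] 0.07535097204344894 [ 0.46006206 -0.24616232  0.20147662] [-0.09045914  0.96484574  0.01577334  0.24625401] [ 0.251 -0.149  0.356  2.109 -0.391  0.842  2.585]
```

View pics/w14.png

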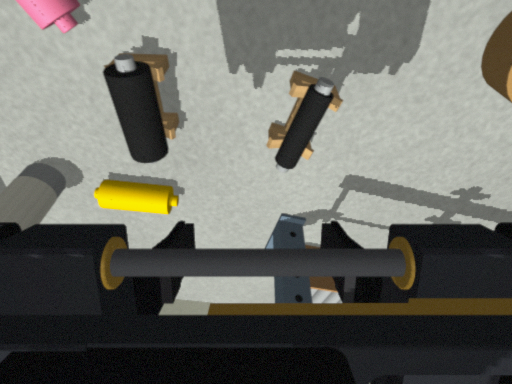

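```bash
cat >> h.py <<'E'
def lean2(yaw,l): return lean(yaw,l)*R.from_euler('z',np.pi)
E
python3 - <<'E'
from h import *
Q=lean2(.185,38);z=Q.apply([0,0,1]);print(Q.as_matrix().round(2))
t=np.array([.489,-.364,.047])+.019*z-.16*z;print(t,toolmove(t,Q))
s=read_state();R0=R.from_quat(s['eef_rot']);h=R0*R.from_rotvec([0,0,1.45]);print((h.inv()*Q).as_rotvec())
w=pickle.load(open('w14.pkl','rb'));w1=pickle.load(open('w1.pkl','rb'))
# roller body centre pixel here ~ midpoint of axis ends
print(tri([(w,(135,113)),(w1,(306,161))]), onz(w,(135,113),.047))
E
```

```text
[[ 0.77  0.18  0.61]
 [ 0.14 -0.98  0.11]
 [ 0.62  0.   -0.79]]
[ 0.40367301 -0.37996808  0.15810952] (array([  9.1 , -11.87,   0.21]), array([ 0.257, -0.022, -3.126]))
[-0.12778247  0.13488673  1.69202472]
[ 0.4866835  -0.36682457  0.04593528] [ 0.48459944 -0.36904454  0.047     ]
```

{"fn": "play_rows", "kwargs": {"moves": [[[1, -1.5, -1], [0, 0, 0.18], 7.5], [[2, -3, -1], [0, 0, 0.36], 7.5], [[4, -5, -1], [0, 0, 0.54], 7.5], [[6, -7, -1], [0, 0, 0.72], 7.5], [[8, -9, -1], [0, 0, 0.9], 7.5], [[9, -11, -1], [0, 0, 1.08], 7.5], [[9, -12, -1], [0, 0, 1.26], 7.5], [[9, -12, -1], [0, 0, 1.44], 7.5]]}}

```text
time: 17.52
ee_pos: [0.4004, -0.3791, 0.1687]
eef_rot: [0.57, 0.783, 0.175, 0.174]
ft_force: [-0.3, 1.1, -0.3]
width: 0.075
```

Run:
```python
from h import *
s=read_state();print(s['ee_pos'],s['eef_rot'],np.round(s['joint_positions'],3))
Q=lean2(.185,38);z=Q.apply([0,0,1])
t=np.array([.487,-.366,.047])+.019*z-.16*z;print(t,toolmove(t,Q))
```

```text
[ 0.40035813 -0.37911373  0.16866466] [0.57033657 0.78339782 0.17543182 0.17386124] [ 0.444  0.06   0.527  2.005 -0.602  0.947  1.605]
[ 0.40167301 -0.38196808  0.15810952] (array([-0.23, -0.47,  0.97]), array([-0.131,  0.132,  1.698]))
```

{"fn": "play_rows", "kwargs": {"moves": [[[0, 0, 0], [-0.015, 0.015, 0.18], 7.5], [[0, 0, 0], [-0.03, 0.03, 0.36], 7.5], [[0, 0, 0], [-0.042, 0.042, 0.54], 7.5], [[0, 0, 0], [-0.056, 0.056, 0.72], 7.5], [[0, 0, 0], [-0.07, 0.07, 0.9], 7.5], [[0, 0, 0], [-0.083, 0.083, 1.08], 7.5], [[0, 0, 0], [-0.097, 0.097, 1.26], 7.5], [[0, 0, 0], [-0.11, 0.11, 1.44], 7.5]]}}

```text
time: 18.52
ee_pos: [0.4005, -0.3783, 0.1688]
eef_rot: [0.925, 0.211, 0.314, 0.003]
ft_force: [0.7, 0.0, -0.2]
width: 0.0752
```

Run:
```python
from h import *
s=read_state();print(s['ee_pos'],s['eef_rot'],np.round(s['joint_positions'],3))
Q=lean2(.185,38);z=Q.apply([0,0,1])
t=np.array([.487,-.366,.047])+.019*z-.16*z;print(t,toolmove(t,Q))
p=camera('wrist');save(p,'w15');pickle.dump(p,open('w15.pkl','wb'))
```

```text
[ 0.40052547 -0.37831312  0.16877624] [0.92541462 0.2114252  0.31447737 0.00333997] [ 0.453  0.093  0.62   2.043 -0.824  0.995  0.402]
[ 0.40167301 -0.38196808  0.15810952] (array([-0.68,  0.23,  0.88]), array([-0.02 ,  0.021,  0.258]))
```

View pics/w15.png

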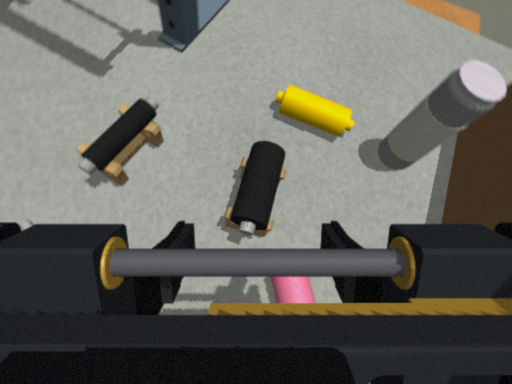

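Run:
```python
import cv2
i=cv2.imread('pics/w15.png')[125:245,205:325];a=cv2.resize(i,None,fx=4.9,fy=4.9,interpolation=cv2.INTER_CUBIC)
cv2.imwrite('pics/w15c.png',a)
i=cv2.imread('pics/w14.png')[40:175,80:205];a=cv2.resize(i,None,fx=4.4,fy=4.4,interpolation=cv2.INTER_CUBIC)
cv2.imwrite('pics/w14c.png',a)
```

```text
(no output)
```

View pics/w15c.png

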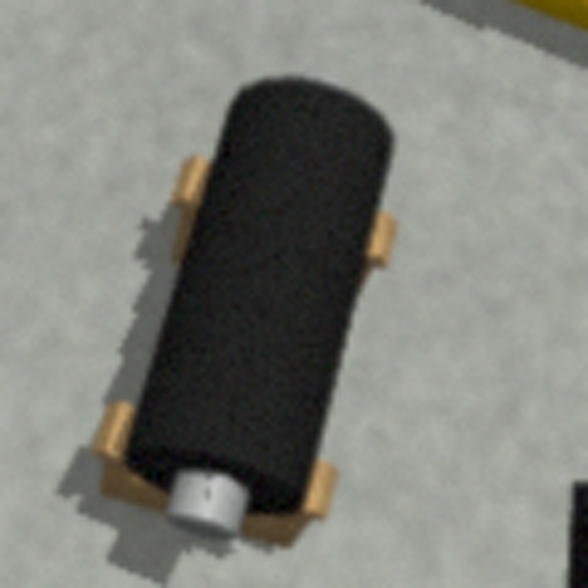

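View pics/w14c.png

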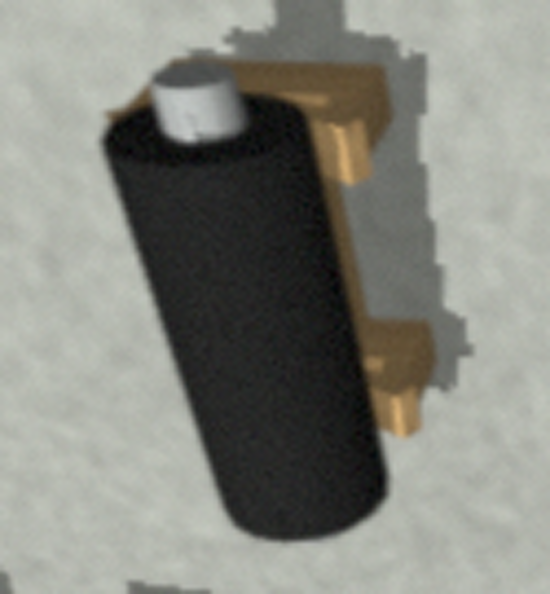

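```bash
cat > rf.py <<'E'
from h import *
from scipy.optimize import least_squares
a=pickle.load(open('w15.pkl','rb'));b=pickle.load(open('w14.pkl','rb'))
pa=lambda c:((c[0]+.5)/4.9+205-.5,(c[1]+.5)/4.9+125-.5)
pb=lambda c:((c[0]+.5)/4.4+80-.5,(c[1]+.5)/4.4+40-.5)
sides=[(a,pa(c)) for c in [(230,110),(180,285),(135,440),(388,165),(345,330),(310,480)]]+[(b,pb(c)) for c in[(112,170),(170,335),(226,500),(325,160),(353,320),(380,465)]]
pts=[(a,pa((216,480)),-.045),(b,pb((205,125)),-.045),(b,pb((193,75)),-.055)]
def f(v,full=False):
    d=np.array([np.cos(v[3])*np.cos(v[4]),np.sin(v[3])*np.cos(v[4]),np.sin(v[4])]);r=[]
    for p,px in sides:
        c,k=ray(p,px);k=k/np.linalg.norm(k);n=np.cross(k,d);n/=np.linalg.norm(n)
        r.append((abs((v[:3]-c)@n)-.020)*1000)
    for p,px,x in pts: r+=list((proj(p,v[:3]+x*d)[0]-px)*1.0)
    return np.array(r)
q=least_squares(f,[.487,-.366,.047,.185,0],loss='soft_l1');print(q.x.round(4));print(f(q.x).round(1))
E
python3 rf.py
```

```text
[ 0.4862 -0.3652  0.045   0.1583 -0.013 ]
[-0.2 -0.6 -0.9 -0.7 -1.4 -1.  -0.1 -0.4 -0.4  0.8 -0.8 -2.2  0.1  0.9
  0.8  0.3  0.2 -0. ]
```

Run:
```python
from h import *
Q=lean2(.165,38);z=Q.apply([0,0,1]);c=np.array([.486,-.365,.0465])
for k in(.12,0): print(toolmove(c+.019*z-k*z,Q))
```

```text
(array([-0.6 ,  0.09,  4.88]), array([-0.032,  0.019,  0.265]))
(array([-0.42,  0.49, 16.87]), array([-0.032,  0.019,  0.265]))
```

{"fn": "play_rows", "kwargs": {"moves": [[[-0.6, 0.1, 2], [-0.02, 0.01, 0.13], 7.5], [[-0.6, 0.1, 4.5], [-0.032, 0.02, 0.265], 7.5], [[-0.6, 0.2, 6], [-0.032, 0.02, 0.265], 7.5], [[-0.55, 0.3, 8], [-0.032, 0.02, 0.265], 7.5]]}}

```text
time: 19.08
ee_pos: [0.4449, -0.3732, 0.1019]
eef_rot: [0.941, 0.087, 0.325, -0.024]
ft_force: [0.7, -0.5, -0.9]
width: 0.0748
```

Run:
```python
from h import *
Q=lean2(.165,38);z=Q.apply([0,0,1]);c=np.array([.486,-.365,.0465])
for k in(.0,): print(toolmove(c+.019*z-k*z,Q))
s=read_state();print(np.round(s['joint_positions'],3),s['ft_force'])
p=camera('wrist');save(p,'w16');pickle.dump(p,open('w16.pkl','wb'))
```

```text
(array([-0.11, -0.13,  8.84]), array([-0.001, -0.001,  0.018]))
[ 0.433  0.233  0.579  2.089 -1.052  0.865  0.318] [ 0.67061632 -0.46414946 -0.86745611]
```

View pics/w16.png

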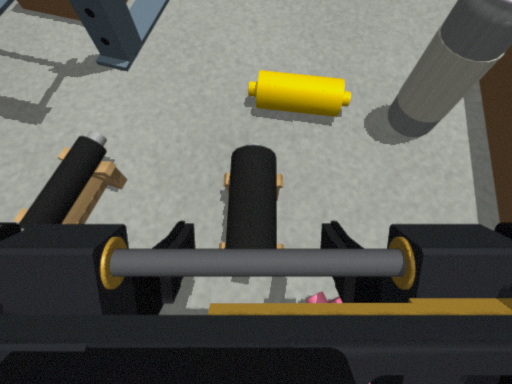

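{"fn": "play_rows", "kwargs": {"moves": [[[-0.1, -0.1, 3], [0, 0, 0.018], 7.5], [[-0.1, -0.1, 6], [0, 0, 0.018], 7.5], [[-0.1, -0.1, 8], [0, 0, 0.018], 7.5], [[-0.1, -0.1, 8.85], [0, 0, 0.018], 7.5], [[-0.1, -0.1, 8.85], [0, 0, 0.018], 7.5]]}}

```text
time: 19.75
ee_pos: [0.4974, -0.3633, 0.0321]
eef_rot: [0.942, 0.078, 0.325, -0.028]
ft_force: [-0.3, -0.4, 0.9]
width: 0.0752
```

Run:
```python
from h import *
Q=lean2(.165,38);z=Q.apply([0,0,1]);c=np.array([.486,-.365,.0465])
for k in(.0,): print(toolmove(c+.019*z-k*z,Q))
s=read_state();print(np.round(s['joint_positions'],3),s['ft_force'])
```

```text
(array([-0.02, -0.02,  0.06]), array([-0.001, -0.001, -0.001]))
[ 0.489  0.397  0.421  2.064 -1.246  0.758  0.425] [-0.25486072 -0.36299007  0.94644463]
```

{"fn": "play_rows", "kwargs": {"moves": [[[0, 0, 0], [0, 0, 0], 4.5], [[0, 0, 0], [0, 0, 0], 3.2], [[0, 0, 0], [0, 0, 0], 3.2], [[0, 0, 0], [0, 0, 0], 3.2], [[0, 0, 0], [0, 0, 0], 3.2]], "grip_force": 35}}

```text
time: 20.38
ee_pos: [0.4975, -0.3601, 0.0328]
eef_rot: [0.942, 0.078, 0.326, -0.03]
ft_force: [-8.6, 13.2, 10.4]
width: 0.0391
```

Run:
```python
from h import *
s=read_state();print(s['ee_pos'],s['eef_rot'],np.round(s['joint_positions'],3),s['ft_force'],s['width'])
Q=R.from_quat(s['eef_rot']);pickle.dump(s,open('rgrasp.pkl','wb'))
print('up 6cm+back 3 in tool',Q.inv().apply([-.02,0,.06])*100)
```

```text
[ 0.4974765  -0.36013804  0.03283904] [ 0.94176031  0.07843782  0.32560517 -0.03027035] [ 0.485  0.394  0.423  2.067 -1.246  0.763  0.424] [-8.55961861 13.24557664 10.43575554] 0.039106342762345245
up 6cm+back 3 in tool [ 2.15688131 -0.37051509 -5.93385049]
```

{"fn": "play_rows", "kwargs": {"moves": [[[0.6, 0.2, -0.8], [0, 0, 0], 3.2], [[1.5, 0.2, -1.9], [0, 0, 0], 3.2], [[3, 0.2, -3.8], [0, 0, 0], 3.2], [[5, 0.2, -6.4], [0, 0, 0], 3.2], [[7, 0.2, -9], [0, 0, 0], 3.2], [[7, 0.2, -9], [0, 0, 0], 3.2], [[7, 0.2, -9], [0, 0, 0], 3.2]]}}

```text
time: 21.25
ee_pos: [0.497, -0.3659, 0.1462]
eef_rot: [0.942, 0.077, 0.325, -0.027]
ft_force: [0.7, 0.7, -3.7]
width: 0.0394
```

Run:
```python
from h import *
s=read_state();print(s['ee_pos'],s['eef_rot'],np.round(s['joint_positions'],3),s['ft_force'],s['width'])
p=camera('wrist');save(p,'w17');pickle.dump((p,s),open('w17.pkl','wb'))
```

```text
[ 0.49700704 -0.3658894   0.14616666] [ 0.94220277  0.07666147  0.32502583 -0.02711409] [ 0.395  0.197  0.515  2.003 -0.956  0.849  0.095] [ 0.72962411  0.68366212 -3.68240028] 0.039401278898820925
```

View pics/w17.png

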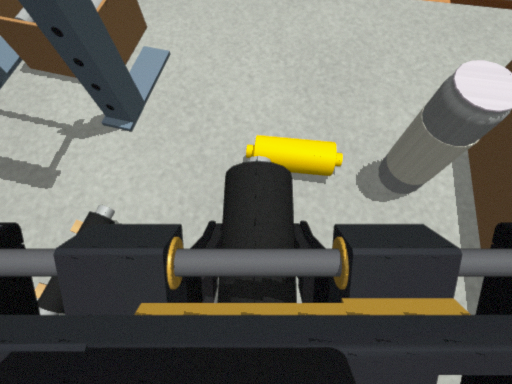

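```bash
cat > ov.py <<'E'
from h import *
p,s=pickle.load(open('w17.pkl','rb'));Q=R.from_quat(s['eef_rot'])
c=s['ee_pos']-.019*Q.apply([0,0,1])
x=Q.apply([1,0,0]);yaw=np.arctan2(x[1],x[0]);print(yaw,np.degrees(np.arcsin(x[2])),c)
i=cv2.resize(p['frame'][140:310,190:330,::-1],None,fx=4,fy=4,interpolation=cv2.INTER_CUBIC)[:600]
import sys
dp=float(sys.argv[1]);dx=float(sys.argv[2])/1000;dz=float(sys.argv[3])/1000
d=np.array([np.cos(yaw)*np.cos(dp),np.sin(yaw)*np.cos(dp),np.sin(dp)]);h=np.array([-np.sin(yaw),np.cos(yaw),0]);v=np.cross(d,h)
c=c+dx*d+dz*v
th=np.linspace(0,2*np.pi,120)
for xx,r,col in((.045,.02,(0,0,255)),(.055,.008,(0,255,0)),(.045,.008,(0,255,0)),(-.045,.02,(255,0,0))):
    C=c+xx*d+r*(np.outer(np.cos(th),h)+np.outer(np.sin(th),v))
    for a in proj(p,C): cv2.circle(i,(int((a[0]-190+.5)*4),int((a[1]-140+.5)*4)),1,col,-1)
cv2.imwrite('pics/ov_%s.png'%sys.argv[4],i)
E
python3 ov.py 0 0 0 a
```

```text
0.16181828647288385 38.07101442718038 [ 0.4854489  -0.36780702  0.16112433]
```

View pics/ov_a.png

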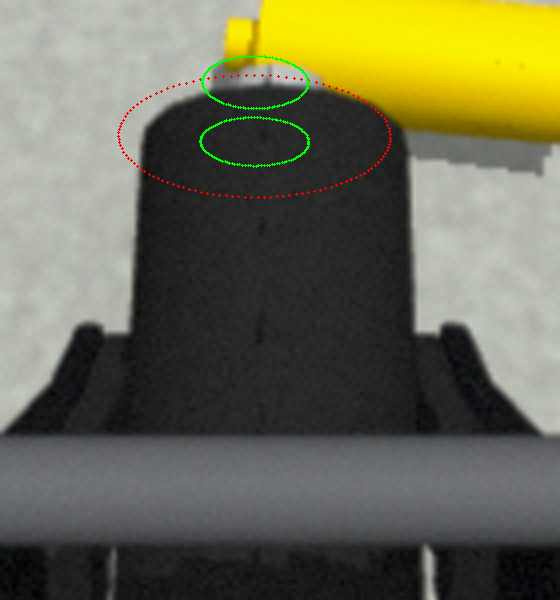

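```bash
cat > ov2.py <<'E'
from h import *
import sys
s=read_state();Q=R.from_quat(s['eef_rot']);print(s['ee_pos'],s['ft_force'],s['width'])
p=camera('scene');t=camera('top');save(p,'s18');save(t,'t18');pickle.dump((p,t,s),open('st18.pkl','wb'))
E
python3 ov2.py
cat > ov3.py <<'E'
from h import *
import sys
p,t,s=pickle.load(open('st18.pkl','rb'));pw,sw=pickle.load(open('w17.pkl','rb'))
pw['camera_from_world']=pw['camera_from_world'].copy();pw['camera_from_world'][0,3]+=.0024
dp,dx,dz=[float(a) for a in sys.argv[1:4]]
def draw(p,s,n,off,f,sz):
    Q=R.from_quat(s['eef_rot']);c=s['ee_pos']-.019*Q.apply([0,0,1]);x=Q.apply([1,0,0]);yaw=np.arctan2(x[1],x[0])
    d=np.array([np.cos(yaw)*np.cos(dp),np.sin(yaw)*np.cos(dp),np.sin(dp)]);h=np.array([-np.sin(yaw),np.cos(yaw),0]);v=np.cross(d,h)
    c=c+(dx*d+dz*v)/1000;th=np.linspace(0,2*np.pi,120)
    i=cv2.resize(p['frame'][off[1]:off[1]+sz[1],off[0]:off[0]+sz[0],::-1],None,fx=f,fy=f,interpolation=cv2.INTER_CUBIC)
    for xx,r,col in((.045,.02,(0,0,255)),(.055,.008,(0,255,0)),(.045,.008,(0,255,0)),(-.045,.02,(255,0,0)),(-.055,.008,(255,0,0))):
        C=c+xx*d+r*(np.outer(np.cos(th),h)+np.outer(np.sin(th),v))
        for a in proj(p,C): cv2.circle(i,(int((a[0]-off[0]+.5)*f),int((a[1]-off[1]+.5)*f)),1,col,-1)
    return i
c=proj(p,s['ee_pos'])[0].astype(int);A=draw(p,s,'s',(c[0]-35,c[1]-45),6,(70,80))
B=draw(pw,sw,'w',(190,140),3,(130,160))
c=proj(t,s['ee_pos'])[0].astype(int)
A=A[:480];B=B[:480];H=max(len(A),len(B));o=np.zeros((H,A.shape[1]+B.shape[1],3),np.uint8);o[:len(A),:A.shape[1]]=A;o[:len(B),A.shape[1]:]=B
cv2.imwrite('pics/o3_%s.png'%sys.argv[4],o[:600,:800])
E
python3 ov3.py 0 0 0 a
```

```text
[ 0.49685543 -0.36567328  0.14562151] [-0.8221459   0.05413787 -3.05842972] 0.03929333866653098
```

View pics/o3_a.png

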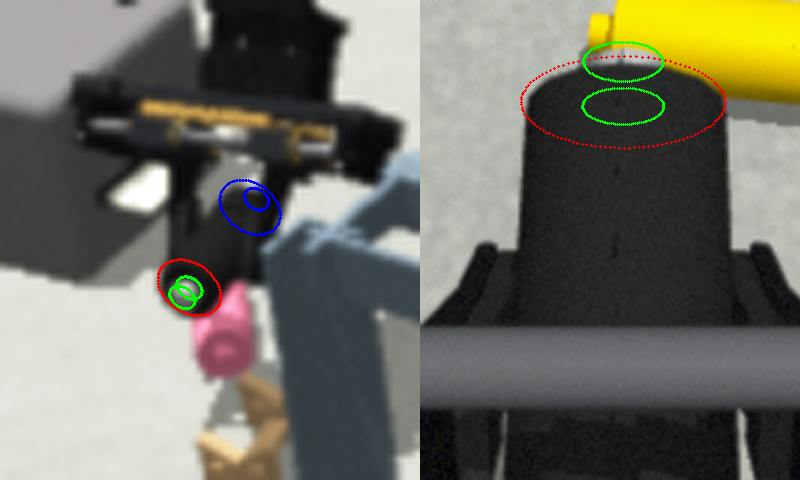

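```bash
cat > rp.py <<'E'
from h import *
Qf=lean2(-.087,39.8);zf=Qf.apply([0,0,1]);xb=np.array([np.cos(.087),-np.sin(.087),0])
cr=np.array([.593,.0579,.1516])
def rt(back=0,up=0,ddx=.0015): # roller centre at cradle
    return cr+ddx*xb+.019*zf-back*zf+[0,0,up]
E
python3 - <<'E'
from rp import *
for b in(.10,.0):print(rt(b),toolmove(rt(b),Qf))
E
```

```text
[0.54284154 0.06227483 0.21383097] (array([ 13.18, -41.51,   1.76]), array([-0.159,  0.031,  0.193]))
[0.60661041 0.0567129  0.13700261] (array([ 13.34, -39.91,  11.63]), array([-0.159,  0.031,  0.193]))
```

{"fn": "play_rows", "kwargs": {"moves": [[[4, -4, -3], [-0.02, 0, 0.02], 3.2], [[6, -9, -2.5], [-0.04, 0.008, 0.05], 3.2], [[8, -14, -2], [-0.06, 0.012, 0.08], 3.2], [[9, -19, -1.5], [-0.08, 0.016, 0.1], 3.2], [[10, -25, -1], [-0.1, 0.02, 0.12], 3.2], [[11, -31, 0], [-0.12, 0.024, 0.15], 3.2], [[12, -37, 1], [-0.14, 0.028, 0.17], 3.2], [[13.2, -41.5, 1.8], [-0.159, 0.031, 0.193], 3.2]]}}

```text
time: 22.4
ee_pos: [0.5406, 0.0405, 0.2136]
eef_rot: [0.94, -0.038, 0.339, 0.015]
ft_force: [1.5, -1.1, -2.0]
width: 0.0386
```

Run:
```python
from rp import *
s=read_state();print(s['ee_pos'],np.round(s['joint_positions'],3),s['ft_force'],s['width'])
for b in(.10,.0):print(rt(b),toolmove(rt(b),Qf))
```

```text
[0.5406234  0.04045563 0.21356905] [ 0.422 -0.298 -0.635  2.256  0.083  0.468 -1.966] [ 1.5215587  -1.09729286 -2.03722797] 0.03862209717465839
[0.54284154 0.06227483 0.21383097] (array([ 0.05, -2.19,  0.  ]), array([-0.001,  0.002,  0.005]))
[0.60661041 0.0567129  0.13700261] (array([ 0.08, -2.18, 10.  ]), array([-0.001,  0.002,  0.005]))
```

{"fn": "play_rows", "kwargs": {"moves": [[[0, -2.2, 0], [0, 0, 0.005], 3.2], [[0, -2.2, 0], [0, 0, 0.005], 3.2], [[0, -2.2, 0], [0, 0, 0.005], 3.2]]}}

```text
time: 22.78
ee_pos: [0.5428, 0.0595, 0.2139]
eef_rot: [0.94, -0.041, 0.339, 0.014]
ft_force: [0.3, -0.5, -2.4]
width: 0.0392
```

Run:
```python
from rp import *
s=read_state();print(s['ee_pos'],np.round(s['joint_positions'],3),s['ft_force'],s['width'])
for b in(.10,.0):print(rt(b),toolmove(rt(b),Qf))
p=camera('wrist');save(p,'w20');q=camera('scene');save(q,'s20');t=camera('top');save(t,'t20');pickle.dump((p,q,t,s),open('p20.pkl','wb'))
b=cv2.resize(q['frame'][170:290,200:300,::-1],None,fx=5,fy=5,interpolation=cv2.INTER_CUBIC)
cv2.imwrite('pics/s20c.png',b)
```

```text
[0.54276006 0.05947928 0.21388978] [ 0.448 -0.291 -0.706  2.241  0.12   0.476 -2.046] [ 0.28572891 -0.45775689 -2.43345145] 0.039184896622351126
[0.54284154 0.06227483 0.21383097] (array([-0.02, -0.28, -0.01]), array([-0.001,  0.002, -0.   ]))
[0.60661041 0.0567129  0.13700261] (array([ 0.01, -0.27,  9.99]), array([-0.001,  0.002, -0.   ]))
```

View pics/w20.png

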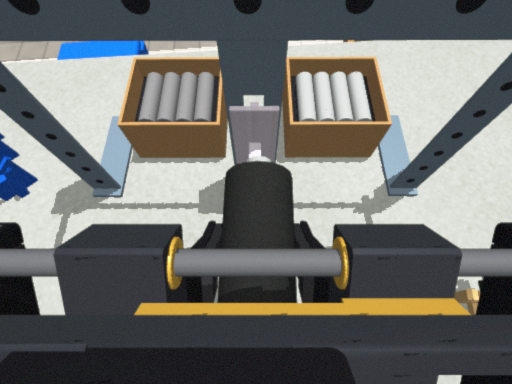

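View pics/s20c.png

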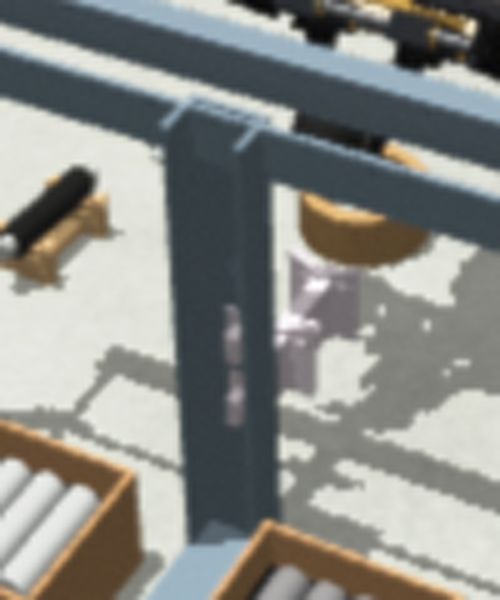

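Run:
```python
from rp import *
p,q,t,s=pickle.load(open('p20.pkl','rb'))
pc=dict(p);pc['camera_from_world']=p['camera_from_world'].copy();pc['camera_from_world'][0,3]+=.0024
B=R.from_euler('z',-.087)*R.from_rotvec([0,-.03,0])
M=np.array([(0,-22,95),(0,22,95),(-5,-22,95),(-5,22,95),(13,-4,85),(13,4,85)])/1000
X=B.apply(M)+[.6748,.0508,.085];u=proj(pc,X);print(np.round(u,1),np.round(proj(p,X),1))
i=cv2.resize(p['frame'][85:205,195:315,::-1],None,fx=5,fy=5,interpolation=cv2.INTER_CUBIC)
for a in u: cv2.circle(i,(int((a[0]-195+.5)*5),int((a[1]-85+.5)*5)),3,(0,0,255),-1)
cv2.imwrite('pics/w20c.png',i)
```

```text
[[278.9 105.8]
 [229.  105.8]
 [279.  110.4]
 [228.8 110.4]
 [258.4 101.6]
 [249.8 101.6]] [[276.2 105.8]
 [226.3 105.8]
 [276.3 110.4]
 [226.  110.4]
 [255.8 101.6]
 [247.2 101.6]]
```

View pics/w20c.png

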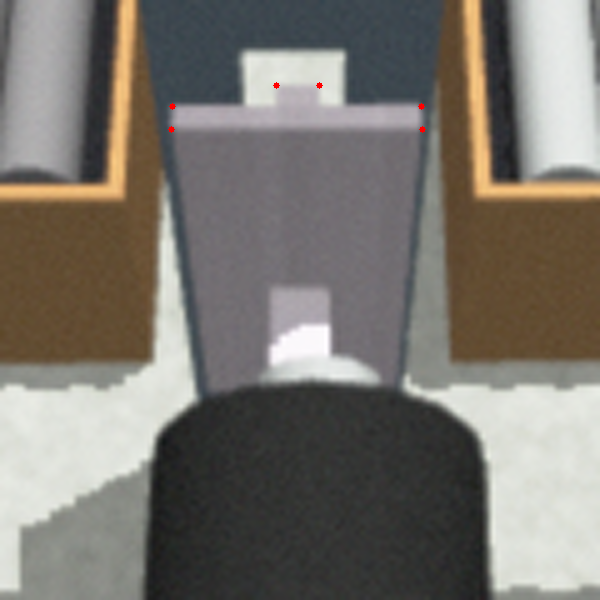

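{"fn": "play_rows", "kwargs": {"moves": [[[0.4, -0.27, 3], [0, 0, 0], 3.2], [[0.7, -0.27, 6], [0, 0, 0], 3.2], [[0.97, -0.27, 8], [0, 0, 0], 3.2], [[0.97, -0.27, 8.8], [0, 0, 0], 3.2], [[0.97, -0.27, 8.8], [0, 0, 0], 3.2]]}}

```text
time: 23.55
ee_pos: [0.6068, 0.0573, 0.1525]
eef_rot: [0.94, -0.041, 0.339, 0.014]
ft_force: [-0.1, -0.1, -3.6]
width: 0.0394
```

Run:
```python
from rp import *
s=read_state();print(s['ee_pos'],np.round(s['joint_positions'],3),s['ft_force'],s['width'])
for u in(.015,.0):print(rt(0,u),toolmove(rt(0,u),Qf))
p=camera('wrist');save(p,'w21');q=camera('scene');pickle.dump((p,q,s),open('p21.pkl','wb'))
b=cv2.resize(q['frame'][170:290,200:300,::-1],None,fx=4,fy=4,interpolation=cv2.INTER_CUBIC)
a=cv2.resize(p['frame'][85:245,195:315,::-1],None,fx=3,fy=3,interpolation=cv2.INTER_CUBIC)
cv2.imwrite('pics/c21.png',np.hstack([b[:480],a[:480]]))
```

```text
[0.6068161  0.05726247 0.15251103] [ 0.695  0.027 -0.992  2.172  0.736  0.39  -2.556] [-0.12699459 -0.11475236 -3.56633036] 0.039360947852766795
[0.60661041 0.0567129  0.15200261] (array([-0.04,  0.06,  0.03]), array([-0.002,  0.002, -0.   ]))
[0.60661041 0.0567129  0.13700261] (array([-1.  ,  0.06,  1.18]), array([-0.002,  0.002, -0.   ]))
```

View pics/c21.png

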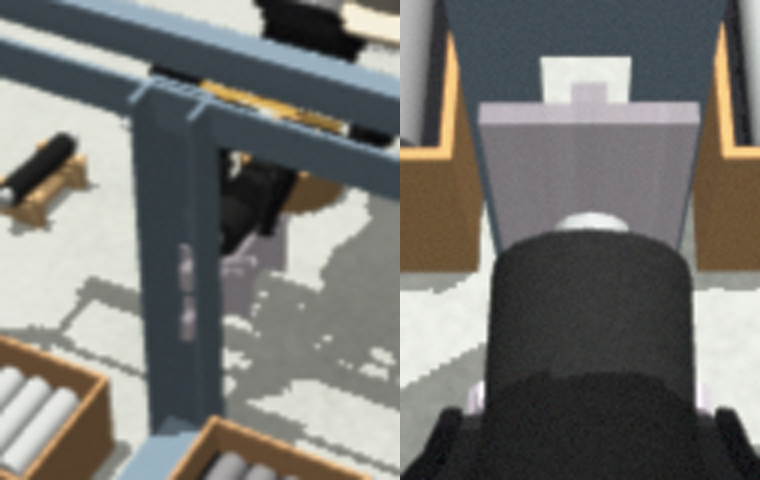

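{"fn": "play_rows", "kwargs": {"moves": [[[-0.25, 0.03, 0.3], [0, 0, 0], 3.2], [[-0.45, 0.05, 0.55], [0, 0, 0], 3.2], [[-0.45, 0.05, 0.55], [0, 0, 0], 3.2]]}}

```text
time: 24.02
ee_pos: [0.6068, 0.0572, 0.1463]
eef_rot: [0.939, -0.04, 0.34, 0.015]
ft_force: [1.1, 0.7, -3.4]
width: 0.0395
```

Run:
```python
from rp import *
s=read_state();print(s['ee_pos'],np.round(s['joint_positions'],3),s['ft_force'],s['width'])
for u in(.0,):print(rt(0,u),toolmove(rt(0,u),Qf))
```

```text
[0.60684747 0.05722496 0.14627684] [ 0.59   0.033 -0.894  2.182  0.781  0.382 -2.603] [ 1.11994231  0.65531792 -3.37502944] 0.039459081981120143
[0.60661041 0.0567129  0.13700261] (array([-0.61,  0.05,  0.7 ]), array([-0.001,  0.   ,  0.002]))
```

{"fn": "play_rows", "kwargs": {"moves": [[[-0.1, 0.03, 0.1], [0, 0, -0.02], 3.2], [[-0.25, 0.05, 0.3], [0, 0, -0.03], 3.2], [[-0.35, 0.05, 0.4], [0, 0, -0.03], 3.2], [[-0.35, 0.05, 0.4], [0, 0, -0.03], 3.2]]}}

```text
time: 24.52
ee_pos: [0.6067, 0.0572, 0.1408]
eef_rot: [0.94, -0.026, 0.34, 0.019]
ft_force: [-0.3, -0.6, -3.3]
width: 0.0387
```

Run:
```python
from rp import *
s=read_state();print(s['ee_pos'],np.round(s['joint_positions'],3),s['ft_force'],s['torque'],s['width'])
for u in(.0,):print(rt(0,u),toolmove(rt(0,u),Qf))
```

```text
[0.60674683 0.05719872 0.14082196] [ 0.465  0.035 -0.772  2.191  0.804  0.373 -2.601] [-0.31466723 -0.55848977 -3.29295239] [0.11391542 1.16959072 0.02474442] 0.038677065461745264
[0.60661041 0.0567129  0.13700261] (array([-0.25,  0.04,  0.29]), array([-0.002,  0.001,  0.032]))
```

{"fn": "play_rows", "kwargs": {"moves": [[[-0.07, 0.02, 0.08], [0, 0, 0], 3.2], [[-0.15, 0.04, 0.17], [0, 0, 0], 3.2], [[-0.15, 0.04, 0.17], [0, 0, 0], 3.2]]}}

```text
time: 24.9
ee_pos: [0.6067, 0.0575, 0.1387]
eef_rot: [0.94, -0.025, 0.34, 0.019]
ft_force: [0.1, 0.9, -3.4]
width: 0.0392
```

{"fn": "play_rows", "kwargs": {"moves": [[[-0.07, 0.03, 0.08], [0, 0, 0], 3.2], [[-0.13, 0.05, 0.15], [0, 0, 0], 3.2], [[-0.13, 0.05, 0.15], [0, 0, 0], 3.2]]}}

```text
time: 25.28
ee_pos: [0.6072, 0.0564, 0.1378]
eef_rot: [0.94, -0.026, 0.34, 0.019]
ft_force: [-2.8, 0.4, 2.4]
width: 0.0393
```

{"fn": "play_rows", "kwargs": {"moves": [[[-0.05, 0, 0.06], [0, 0, 0], 3.2], [[-0.05, 0, 0.06], [0, 0, 0], 3.2]]}}

```text
time: 25.52
ee_pos: [0.6073, 0.0562, 0.1376]
eef_rot: [0.94, -0.026, 0.34, 0.019]
ft_force: [-7.0, 1.8, 8.4]
width: 0.0394
```

Run:
```python
from rp import *
s=read_state();print(s['ee_pos'],np.round(s['joint_positions'],3),s['ft_force'],s['torque'],s['width'])
for u in(.0,):print(rt(0,u),toolmove(rt(0,u),Qf))
p=camera('wrist');save(p,'w22');q=camera('scene');save(q,'s22');pickle.dump((p,q,s),open('p22.pkl','wb'))
b=cv2.resize(q['frame'][170:290,200:300,::-1],None,fx=4,fy=4,interpolation=cv2.INTER_CUBIC)
a=cv2.resize(p['frame'][85:245,195:315,::-1],None,fx=3,fy=3,interpolation=cv2.INTER_CUBIC)
cv2.imwrite('pics/c22.png',np.hstack([b[:480],a[:480]]))
```

```text
[0.60733212 0.056247   0.1376125 ] [ 0.017  0.014 -0.326  2.214  0.789  0.356 -2.603] [-7.03818142  1.83858105  8.35307344] [0.27847877 0.79214651 0.15033766] 0.03941088134818744
[0.60661041 0.0567129  0.13700261] (array([-0.1 , -0.04, -0.  ]), array([-0.003, -0.001,  0.031]))
```

View pics/c22.png

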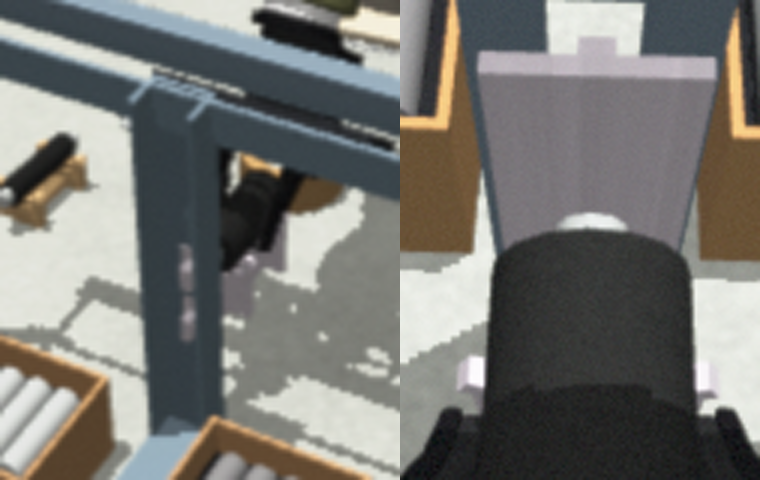

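{"fn": "play_rows", "kwargs": {"moves": [[[0.02, 0, -0.03], [0, 0, 0], 4.2], [[0.02, 0, -0.03], [0, 0, 0], 4.8], [[0.02, 0, -0.03], [0, 0, 0], 5.5], [[0.02, 0, -0.03], [0, 0, 0], 6.2], [[0.02, 0, -0.03], [0, 0, 0], 6.2], [[0.02, 0, -0.03], [0, 0, 0], 6.2]]}}

```text
time: 26.38
ee_pos: [0.6067, 0.0558, 0.1368]
eef_rot: [0.94, -0.026, 0.339, 0.019]
ft_force: [1.0, 0.3, 0.0]
width: 0.0615
```

Run:
```python
from rp import *
s=read_state();print(s['ee_pos'],np.round(s['joint_positions'],3),s['ft_force'],s['width'])
p=camera('wrist');save(p,'w23');pickle.dump((p,s),open('p23.pkl','wb'))
```

```text
[0.60667629 0.05576107 0.13680713] [ 0.014  0.014 -0.322  2.215  0.786  0.357 -2.601] [1.04749417e+00 2.69788445e-01 7.60457496e-05] 0.061473519873086725
```

View pics/w23.png

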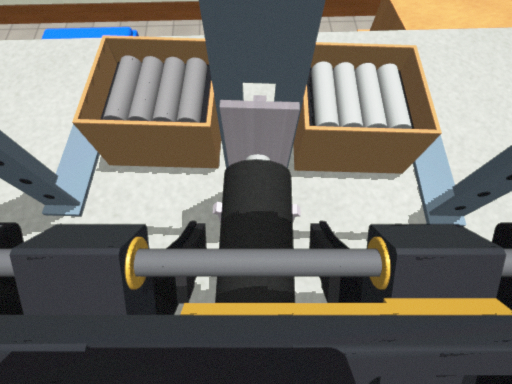

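{"fn": "play_rows", "kwargs": {"moves": [[[0, 0, -1], [0, 0, 0], 6.6], [[0, 0, -3], [0, 0, 0], 7], [[0, 0, -6], [0, 0, 0], 7.5], [[0, 0, -9], [0, 0, 0], 7.5], [[0, 0, -13], [0, 0, 0], 7.5], [[0, 0, -16], [0, 0, 0], 7.5], [[0, 0, -16], [0, 0, 0], 7.5], [[0, 0, -16], [0, 0, 0], 7.5]]}}

```text
time: 27.42
ee_pos: [0.5049, 0.0642, 0.2592]
eef_rot: [0.94, -0.026, 0.339, 0.019]
ft_force: [-0.4, -0.1, -0.5]
width: 0.0746
```

Run:
```python
from rp import *
s=read_state();print(s['ee_pos'],np.round(s['joint_positions'],3),s['ft_force'],s['width'])
p=camera('wrist');save(p,'w24');q=camera('scene');save(q,'s24');t=camera('top');save(t,'t24');pickle.dump((p,q,t,s),open('p24.pkl','wb'))
b=cv2.resize(q['frame'][150:290,190:310,::-1],None,fx=5,fy=5,interpolation=cv2.INTER_CUBIC)
cv2.imwrite('pics/s24c.png',b[:600])
```

```text
[0.50486548 0.06415872 0.25919574] [-0.087 -0.403 -0.276  2.259  0.297  0.66  -2.18 ] [-0.36451016 -0.08970255 -0.5367847 ] 0.07461805439458505
```

View pics/w24.png

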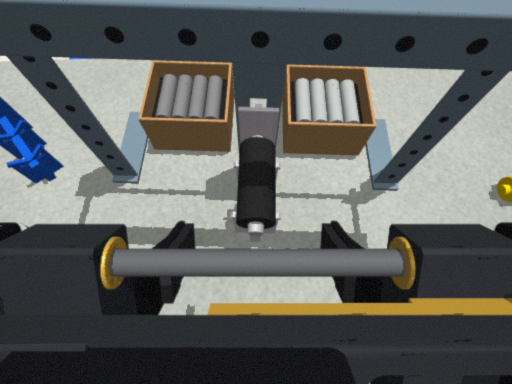

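View pics/s24c.png

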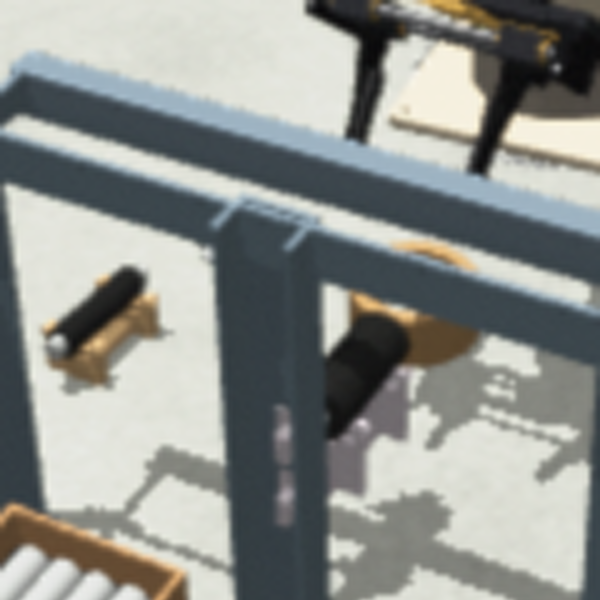

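Run:
```python
from rp import *
p,q,t,s=pickle.load(open('p24.pkl','rb'))
pc=dict(p);pc['camera_from_world']=p['camera_from_world'].copy();pc['camera_from_world'][0,3]+=.0024
B=R.from_euler('z',-.087)*R.from_rotvec([0,-.03,0]);o=np.array([.6748,.0508,.085])
i=cv2.resize(p['frame'][90:240,195:315,::-1],None,fx=4,fy=4,interpolation=cv2.INTER_CUBIC)
def dot(X,col):
    for a in proj(pc,B.apply(X)+o): cv2.circle(i,(int((a[0]-195+.5)*4),int((a[1]-90+.5)*4)),2,col,-1)
dot(np.array([(0,-22,95),(0,22,95),(-5,-22,95),(-5,22,95),(-50,-24,60),(-50,24,60),(-110,-24,60),(-110,24,60)])/1000,(0,0,255))
th=np.linspace(0,2*np.pi,90)
for x,r in((-125,20),(-35,20),(-135,8),(-25,8)): dot(np.c_[np.full(90,x),r*np.cos(th),69+r*np.sin(th)]/1000,(0,255,0))
cv2.imwrite('pics/w24c.png',i)
```

```text
(no output)
```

View pics/w24c.png

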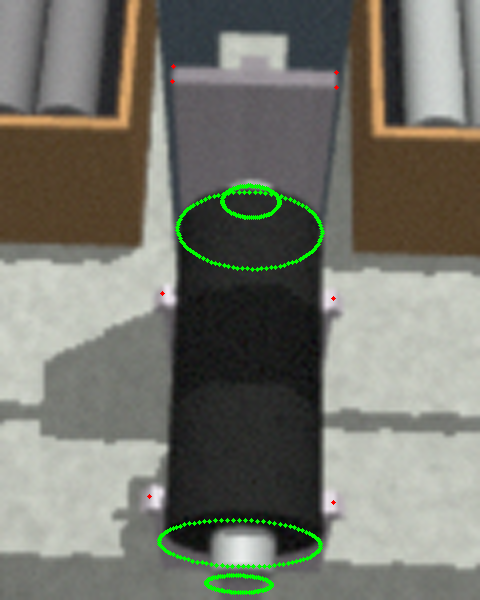

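View pics/t24.png

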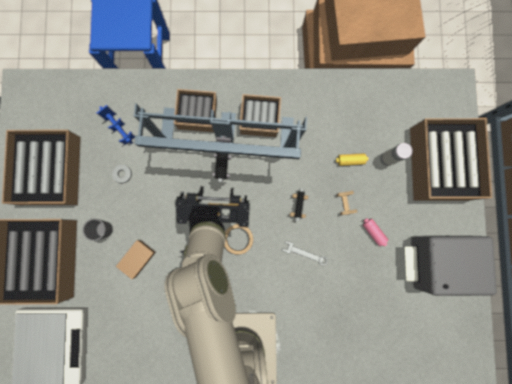

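```bash
python3 -c "
from bench import *
s=read_state();print(s['time'],s['ft_force'],abs(s['joint_vel']).max());print(close_job())"
```

```text
27.575 [ 0.48243094 -1.10387049  0.47618547] 0.004089366561310678
the job is handed in; nothing more can be done
None
```

I hooked the bare bracket into both slots of the middle upright and pressed it down until it stopped, at about 32 N upward wrist force. I then took the thick black roller, lowered it into the cradle until the force showed it was resting, and only then opened the fingers and backed off. I handed the job in at 27.6 s.

**Final checks**
- **Bracket:** Both claws sit through the slots, with their lips behind the plate. Projecting the bracket's expected shape onto the last wrist picture matched. It sags about 0.03 rad, about what the 2 mm of play in the claws would allow.
- **Roller:** It lies along the cradle in both saddles and fits the expected position to about 2 mm, slightly towards the rack.
- **Surroundings:** The slim roller, both look-alike rollers, the blue bracket and the bystanders look unmoved in the last top view. Nothing was touching the robot at the end.

**What disagreed**
- **Wrist camera:** Its calibration was off by about 2.4 mm sideways. I spotted this from where the gripper and objects appeared and corrected for it.
- **Last joint:** While lowering the roller it ran against its limit of -2.6 rad and read between -2.601 and -2.603. I took the excess as reading noise, but it may be a slight pass of the range.

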